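# Make up a tea tray and a coffee tray

## Task

Make up two trays from the things standing between them: put the short tin, the kitchen timer and one ramekin on the four-cell tray, joining the tealight that is already there, and put the espresso cup and the other ramekin on the two-cell tray. Stand each thing upright and flat on the floor of a cell, one thing to a cell (which cell of the tray does not matter). Leave the tealight and the taller tin at the back where they are.

Things in the scene. Friction and masses are not known exactly. Their poses are not given: they have to be found in the camera images.
- short_tin: squat round tea tin with a cream body and a plain grey metal slip lid (stays shut), 56 mm across, 62 mm tall, 0.19 kg; the shorter of the two tins and the one that stands between the trays; origin at the centre of its underside, z up
- kitchen_timer: round wind-up kitchen timer, white lower half and dark blue domed upper half, 61 mm across at its widest (27 to 32 mm above its base), narrowing above, 56 mm tall, 0.16 kg; the dial does not turn; origin at the centre of its underside, z up
- espresso_cup: small white china espresso cup with a leaf pattern, open-topped, round body 54 mm across and 56 mm tall, 0.12 kg. Origin at underside height, z up; the body's axis lies 11 mm from the origin along the cup's +y; the handle (8 mm wide, 16 to 44 mm above the base) sticks out along the cup's -y, its end 35 mm from the origin. A grasp across the body along the cup's x axis clears the handle
- ramekin_a: one of two alike white fluted china ramekins, open-topped round dish, 68 mm across over its whole height, 40 mm tall, inside 34 mm deep, 0.13 kg; origin at the centre of its underside, z up. The two are interchangeable: either may go on either tray
- ramekin_b: one of two alike white fluted china ramekins, open-topped round dish, 68 mm across over its whole height, 40 mm tall, inside 34 mm deep, 0.13 kg; origin at the centre of its underside, z up. The two are interchangeable: either may go on either tray
- tea_tray: square wooden tray with four square cork-floored cells (two by two), 198 x 198 mm, fixed to the worktop (non-slip). Origin at the centre of its underside, z up; cell centres at x = +-48 mm, y = +-48 mm in its frame; each cell 90 x 90 mm inside, cell floor 6 mm above the worktop, outer rim top at 15 mm, dividers 6 mm thick with top at 13 mm. The tealight stands in the cell at x = +48, y = +48; the other three are empty. Stands to the left or to the right of the loose things
- coffee_tray: oblong wooden tray with two square cork-floored cells side by side, 198 mm along its x, 102 mm along its y, fixed to the worktop (non-slip). Origin at the centre of its underside, z up; cell centres at x = +-48 mm, y = 0 in its frame; cells, floor, rim and divider as on the four-cell tray. Stands on the other side
- tealight: tealight in a plain metal cup, 39 mm across, 19 mm tall with the wick (15 mm without), 0.02 kg, loose, already in its cell of the four-cell tray; to be left alone. Origin at the centre of its underside, z up
- tall_tin: taller round tea tin, 68 mm across, 98 mm tall, standing loose at the back of the worktop; not wanted, to be left alone. Origin at the centre of its underside, z up
There are look-alikes about, which are no part of the job. Leave any pink look-alike of the ramekin_a alone. Leave any yellow look-alike of the ramekin_b alone.

How it is judged:
By the outcome, as a careful person would: the job done as asked, in the order asked, and still so for the second after the job is handed in, with the robot touching nothing.
It also fails if it takes over 115 s, if anything falls off the work surface, if the arm or the gripper's body presses on something with over 40 N, if the wrist force passes 120 N, or if a joint passes its speed limit or range.

## Robot

A 6-joint arm with a two-finger parallel gripper is mounted at the origin on a cart in front of the work surface, level with it; the furniture and walls round the work are solid. World frame = base frame: x ahead of the robot, y to its left, z up, the work surface at z = 0. Lengths are in m, angles in rad, forces in N, time in s.
With the tool pointing down it reaches from about 0.3 to 0.85 m from the base axis. Payload 4.2 kg.
Tool frame: the origin (TCP) lies at the very end of the fingers, on their centre line; the grasp point (between the pads) lies 19 mm behind it (grasp_offset is the distance from the TCP to the grasp point, in m); x points along the fingers, y is the direction in which the jaws open and shut, and the axes are right-handed (so a half turn about x gives the same grasp; the last joint's range is limited). The gripper opens to 91 mm and grips with 3 to 60 N. Pads are 32 mm wide; open, the fingers measure 118 mm over their backs; the gripper's body (76 mm by 178 mm) begins 60 mm behind the grasp point.
Start: joints at [1.101, 0.32, 1.565, -0, 1.257, -0.02], TCP at [0.25, 0.518, 0.214] pointing down, gripper open.
Joint ranges: [-3.11, 3.11], [-0.84, 2.01], [0.21, 2.61], [-1.34, 4.49], [0.05, 2.63], [-2.56, 2.56]. Speed limits (rad/s): [2.57, 2.57, 3.14, 3.14, 3.14, 3.14].

## Interface

Orientations are given as a 3x3 rotation matrix whose columns are the frame's x, y, z axes.
In Python, from station import read_state, read_camera, close_job, grasp_offset gives the robot as it stands.
- The arm moves only by the shell command python3 -m jog 'ROWS' [FORCE]. ROWS is JSON, a list of rows, each an object of numbers: "tx", "ty", "tz": the shift along the tool's x, y, z in mm; "ax", "ay", "az": the turn, a rotation vector about the tool's x, y, z in degrees; "fingers": the finger opening in mm, from 0 to 91.2. A call has 1 to 8 rows; each row is the pose to reach, as a shift and turn from the pose commanded when the call began, along the tool's axes at that moment; what a row does not reach only later rows make up. A row lasts 1/8 s, in which the tool goes at most 62.5 mm and 10.7 degrees, less where a joint would pass 70% of its speed; a pose out of reach is approached as far as the arm can. A call with a gripper value outside its range is refused whole. The fingers move at their own pace and stop on an object; FORCE is the grip in N (left out, the last holds). Time passes only in rows, so rows that repeat a pose let the fingers close. It gives the time, the measured TCP pose, the force and the opening at its end, in the units of the state.
- read_state(): the state, without advancing time (a new reading comes with each control period).
- read_camera(name): name is "side" or "top" or "wrist"; returns a dict with "pixels" (420x560x3 uint8, red, green, blue), "fx", "fy", "cx", "cy" (pixels), "k1" (the pictures are not rectified: a ray, as slopes to the right and down, at radius r is drawn at 1 + k1 r^2 times it, then the intrinsics apply), "world_from_camera" (4x4, takes a point from camera to world coordinates). Camera axes: x right, y up, looking along -z (the intrinsics and any distortion apply to the point x, -y, -z); pixel columns grow to the right and rows downward; lengths in m; the calibration is good to about 2 mm. A picture is of the moment at which its call begins. There is no depth.
- close_job(): hands the job in, once; it reports no verdict.
The state is a dict: "time": time; "q": joint angles; "joint_vel": joint speeds; "joint_torque": joint torques, N m; "tool_pos": TCP position; "ee_rot": TCP orientation; "force": force on the tool from outside, world axes, zero at the start; "torque": the same for the moment, N m; "opening": opening from 0.0 (shut) to 1.0 (fully open).
Only numpy, scipy, OpenCV 4.12 (cv2) and the standard library are available. Lean on these libraries where they do the work, as an engineer would, in place of code of your own. Each camera call takes 0.05 s, during which the arm holds its last target.

## Working session

There is one attempt and no reset: what is moved stays moved. The work goes in short steps, Python scripts to look and compute and a shell command to move; the robot and the scene stay as the last step left them, time stands still between calls to the robot, and variables do not carry over. Pictures are saved under pics/ and viewed, and the job is handed in when it is done.

```bash
ls; mkdir -p pics
cat > h.py <<'E'
import numpy as np, cv2, json
from station import *
def snap(name,fn):
    c=read_camera(name); cv2.imwrite(f'pics/{fn}.png',c['pixels'][:,:,::-1])
    np.savez(f'pics/{fn}.npz',**{k:np.array(v) for k,v in c.items()}); return c
def load(fn): return dict(np.load(f'pics/{fn}.npz'))
def ray(c,u,v):
    xd=(u-c['cx'])/c['fx']; yd=(v-c['cy'])/c['fy']
    x,y=xd,yd
    for _ in range(30):
        s=1+c['k1']*(x*x+y*y); x,y=xd/s,yd/s
    T=c['world_from_camera']; d=T[:3,:3]@np.array([x,-y,-1]); return T[:3,3],d/np.linalg.norm(d)
def onz(c,u,v,z):
    o,d=ray(c,u,v); return o+d*(z-o[2])/d[2]
def tri(obs):
    A=np.zeros((3,3));b=np.zeros(3);L=[]
    for c,u,v in obs:
        o,d=ray(c,u,v);P=np.eye(3)-np.outer(d,d);A+=P;b+=P@o;L.append((o,d))
    p=np.linalg.solve(A,b); return p,[np.linalg.norm((np.eye(3)-np.outer(d,d))@(p-o)) for o,d in L]
def proj(c,p):
    T=c['world_from_camera'];q=T[:3,:3].T@(np.array(p)-T[:3,3]);x,y=q[0]/-q[2],-q[1]/-q[2]
    s=1+c['k1']*(x*x+y*y);return np.array([c['cx']+c['fx']*x*s,c['cy']+c['fy']*y*s])
def crop(fn,u0,v0,u1,v1,k,out):
    im=cv2.imread(f'pics/{fn}.png')[v0:v1,u0:u1];cv2.imwrite(f'pics/{out}.png',cv2.resize(im,None,fx=k,fy=k,interpolation=cv2.INTER_CUBIC))
E
python3 - <<'E'
from h import *
for n in ['side','top','wrist']:
    c=snap(n,n+'0'); print(n,c['fx'],c['k1'],np.round(c['world_from_camera'],3).tolist())
s=read_state();print(s['time'],s['tool_pos'],np.round(s['ee_rot'],3).tolist(),s['opening'],grasp_offset if not callable(grasp_offset) else grasp_offset())
E
```

```text
pics
side 542.3897055355517 0.05939735948262736 [[-0.992, 0.047, -0.113, 0.401], [-0.123, -0.398, 0.909, 1.211], [-0.002, 0.916, 0.401, 0.544], [0.0, 0.0, 0.0, 1.0]]
top 400.7749770424373 0.040404707258319655 [[0.116, 0.972, -0.206, 0.301], [-0.993, 0.114, -0.022, 0.007], [0.002, 0.207, 0.978, 1.145], [0.0, 0.0, 0.0, 1.0]]
wrist 376.90463695162623 -0.07264439209819833 [[0.435, -0.865, -0.251, 0.179], [0.9, 0.417, 0.124, 0.552], [-0.002, -0.279, 0.96, 0.383], [0.0, 0.0, 0.0, 1.0]]
0.15 [0.24980894 0.51747667 0.21331741] [[-0.001, 0.435, 0.901], [-0.001, 0.901, -0.435], [-1.0, -0.001, -0.0]] 0.9988760480801709 0.0188
```

View pics/top0.png

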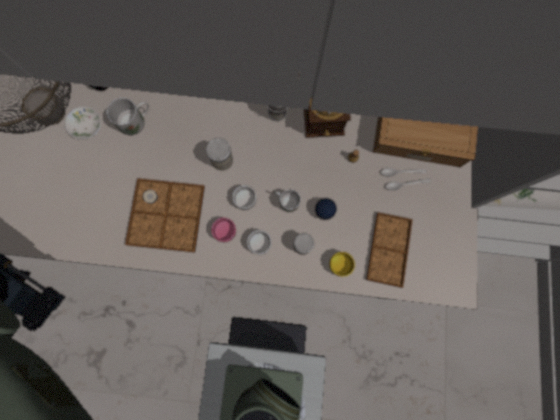

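View pics/side0.png

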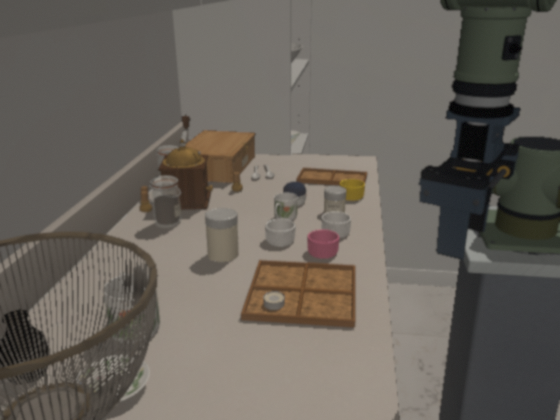

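View pics/wrist0.png

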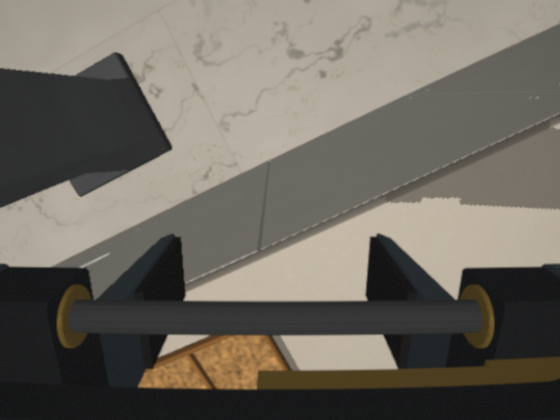

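Top view: four-cell tray (165,215), two-cell tray (389,250), ramekins white (242,196) and (258,241), pink look-alike (222,229), yellow (341,263), cup (288,200), timer (325,208), short tin (303,243), tall tin (219,153). Enlarge.

Run:
```python
from h import *
crop('top0',195,170,365,290,4.7,'t1'); crop('top0',115,170,215,260,6.5,'t2'); crop('top0',355,200,425,295,6,'t3'); crop('side0',195,160,395,330,3.5,'s1')
```

```text
(no output)
```

View pics/t1.png

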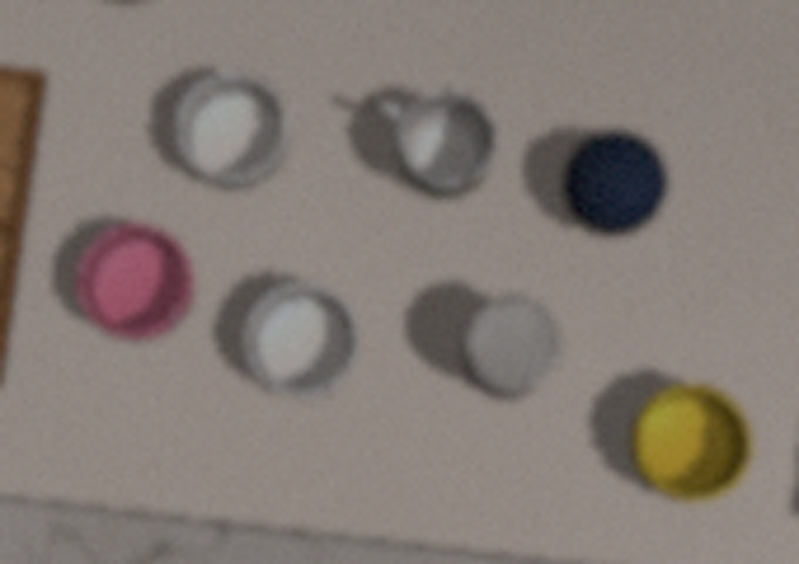

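View pics/t2.png

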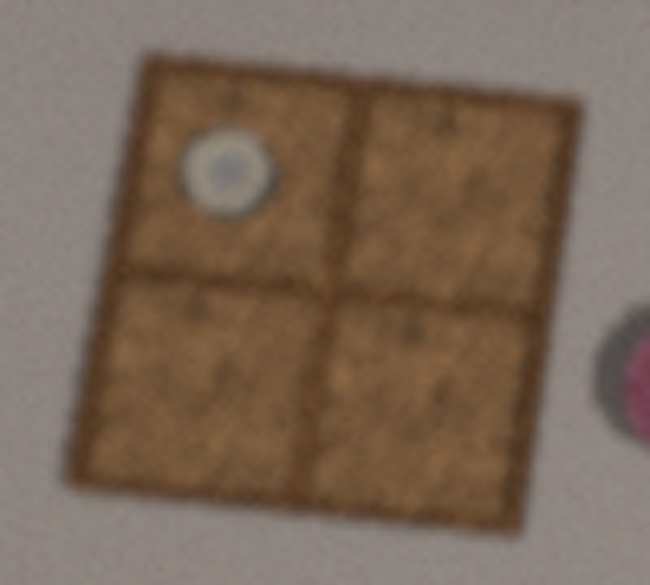

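View pics/t3.png

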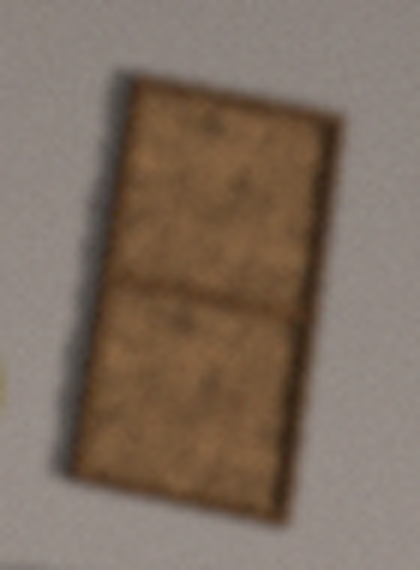

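View pics/s1.png

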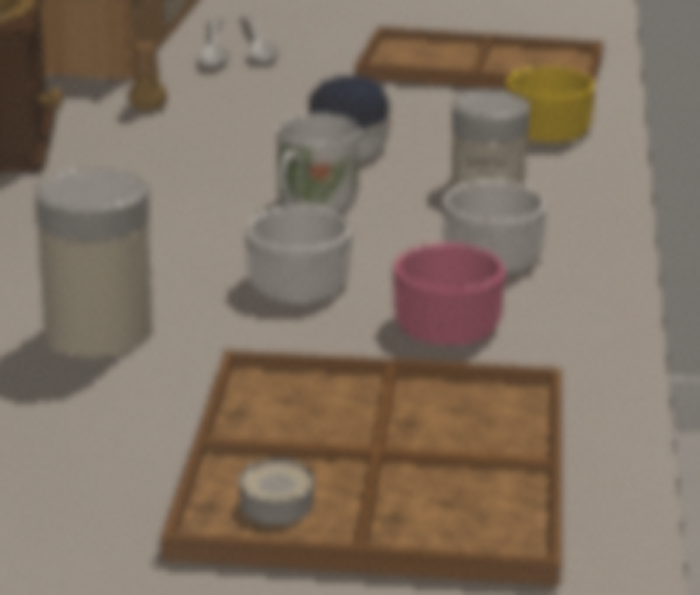

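```bash
cat >> h.py <<'E'
def un(u0,v0,k,x,y): return u0+(x+.5)/k-.5, v0+(y+.5)/k-.5
E
cat > m.py <<'E'
from h import *
t=load('top0');s=load('side0')
T1=lambda x,y:un(195,170,4.7,x,y);S1=lambda x,y:un(195,160,3.5,x,y)
O=dict(ramBack=((229,131),(299,232),.04),ramFront=((299,335),(494,205),.04),cup=((445,143),(319,134),.056),tin=((512,344),(491,107),.062),pink=((134,281),(449,272),.04))
for k,(a,b,h) in O.items():
    p,e=tri([(t,*T1(*a)),(s,*S1(*b))]); print(k,p.round(4),np.round(e,4),'top@z',onz(t,*T1(*a),h)[:2].round(4),'side@z',onz(s,*S1(*b),h)[:2].round(4))
print('timer',onz(t,*T1(615,182),.035).round(4), 'yellow',onz(t,*T1(691,441),.04).round(4))
print('timer side',onz(s,*S1(349,112),.035).round(4))
print('handle tip', onz(t,*T1(388,103),.04).round(4))
T2=lambda x,y:un(115,170,6.5,x,y)
C=[(148,55),(580,98),(520,530),(70,487)]; Cs=[(225,355),(560,370),(556,558),(165,545)]
# tea: top-view corners (farleft, farright, nearright, nearleft)
P=[onz(t,*T2(*c),.015) for c in C];print('tea',np.mean(P,0).round(4),[np.linalg.norm(P[i]-P[(i+1)%4]).round(4) for i in range(4)],[p[:2].round(4).tolist() for p in P])
print('tl',onz(t,*T2(228,172),.02).round(4), 'div cross',onz(t,*T2(328,290),.013).round(4))
p,e=tri([(t,*T2(328,290)),(s,*S1(378,457))]);print('cross tri',p.round(4),np.round(e,4))
T3=lambda x,y:un(355,200,6,x,y)
C=[(133,75),(342,118),(285,522),(75,478)]
P=[onz(t,*T3(*c),.015) for c in C];print('cof',np.mean(P,0).round(4),[np.linalg.norm(P[i]-P[(i+1)%4]).round(4) for i in range(4)],[p[:2].round(4).tolist() for p in P])
E
python3 m.py
```

```text
ramBack [0.5535 0.1129 0.0341] [0.0006 0.0006] top@z [0.5515 0.1123] side@z [0.5523 0.1253]
ramFront [0.433  0.0555 0.0346] [0.0015 0.0015] top@z [0.4339 0.0553] side@z [0.4311 0.0683]
cup [ 0.5572 -0.0176  0.0501] [0.0003 0.0003] top@z [ 0.5556 -0.0175] side@z [ 0.5556 -0.003 ]
tin [ 0.4403 -0.0687  0.0564] [0.0008 0.0008] top@z [ 0.4404 -0.0683] side@z [ 0.4391 -0.0536]
pink [0.4552 0.1572 0.0328] [0.0003 0.0003] top@z [0.4545 0.1562] side@z [0.4541 0.1721]
timer [ 0.5484 -0.1221  0.035 ] yellow [ 0.3991 -0.1787  0.04  ]
timer side [ 0.5457 -0.1017  0.035 ]
handle tip [0.58  0.019 0.04 ]
tea [0.4831 0.3296 0.015 ] [np.float64(0.1945), np.float64(0.1942), np.float64(0.1953), np.float64(0.1949)] [[0.5789, 0.4283], [0.5818, 0.2338], [0.3877, 0.2305], [0.384, 0.4257]]
tl [0.5289 0.3818 0.02  ] div cross [0.4827 0.3311 0.013 ]
cross tri [0.4826 0.3332 0.0057] [0.0013 0.0013]
cof [ 0.4583 -0.3126  0.015 ] [np.float64(0.0998), np.float64(0.1925), np.float64(0.0968), np.float64(0.1932)] [[0.559, -0.2712], [0.5497, -0.3706], [0.3581, -0.3526], [0.3664, -0.2561]]
```

```bash
cat >> h.py <<'E'
def go(x,y,z,yaw):
    "row values for TCP target with tool down, jaw axis at yaw deg; yaw chosen mod 180 nearest"
    s=read_state();R=np.array(s['ee_rot']);p=np.array(s['tool_pos'])
    from scipy.spatial.transform import Rotation as Ro
    d=R.T@(np.array([x,y,z])-p)*1000
    best=None
    for w in (yaw,yaw+180,yaw-180):
        c,n=np.cos(np.radians(w)),np.sin(np.radians(w)); G=np.array([[0,c,n],[0,n,-c],[-1,0,0]])
        r=np.degrees(Ro.from_matrix(R.T@G).as_rotvec())
        if best is None or np.linalg.norm(r)<np.linalg.norm(best): best=r
    print(f"go t {d.round(1)} a {best.round(2)} | now t={s['time']:.2f} p={p.round(4)} open={s['opening']*91.2:.1f} F={np.round(s['force'],1)} q1={s['q'][0]:.2f} q6={s['q'][5]:.2f}")
E
python3 -c "
from h import *
go(.48,-.12,.30,0)"
```

```text
go t [ -86.1 -474.1  484.5] a [6.423e+01 4.000e-02 7.000e-02] | now t=0.15 p=[0.2498 0.5175 0.2133] open=91.1 F=[-0.2  0.1  0.3] q1=1.10 q6=-0.02
```

```bash
python3 -m jog '[{"tx":-86,"ty":-30,"tz":30,"ax":5},{"tx":-86,"ty":-474,"tz":484.5,"ax":64.2},{"tx":-86,"ty":-474,"tz":484.5,"ax":64.2},{"tx":-86,"ty":-474,"tz":484.5,"ax":64.2},{"tx":-86,"ty":-474,"tz":484.5,"ax":64.2},{"tx":-86,"ty":-474,"tz":484.5,"ax":64.2},{"tx":-86,"ty":-474,"tz":484.5,"ax":64.2},{"tx":-86,"ty":-474,"tz":484.5,"ax":64.2}]'
python3 -c "
from h import *
go(.48,-.12,.30,0)"
```

```text
go t [ -86.1 -474.1  484.5] a [6.423e+01 4.000e-02 7.000e-02] | now t=0.15 p=[0.2498 0.5175 0.2133] open=91.1 F=[-0.2  0.1  0.3] q1=1.10 q6=-0.02schema error: expected keys tx, ty, tz, ax, ay, az, fingers
```

```bash
python3 -m jog '[{"tx":-86,"ty":-30,"tz":30,"ax":5,"ay":0,"az":0,"fingers":91},{"tx":-86,"ty":-474,"tz":484.5,"ax":64.2,"ay":0,"az":0,"fingers":91},{"tx":-86,"ty":-474,"tz":484.5,"ax":64.2,"ay":0,"az":0,"fingers":91},{"tx":-86,"ty":-474,"tz":484.5,"ax":64.2,"ay":0,"az":0,"fingers":91},{"tx":-86,"ty":-474,"tz":484.5,"ax":64.2,"ay":0,"az":0,"fingers":91},{"tx":-86,"ty":-474,"tz":484.5,"ax":64.2,"ay":0,"az":0,"fingers":91},{"tx":-86,"ty":-474,"tz":484.5,"ax":64.2,"ay":0,"az":0,"fingers":91},{"tx":-86,"ty":-474,"tz":484.5,"ax":64.2,"ay":0,"az":0,"fingers":91}]'
python3 -c "
from h import *
go(.48,-.12,.30,0)"
```

```text
time: 1.15
tool_pos: [0.4079, 0.0788, 0.2902]
ee_rot: [[0.001, 1.0, 0.0], [0.0, 0.0, -1.0], [-1.0, 0.001, -0.0]]
force: [0.4, 0.2, -0.3]
opening: 0.992
go t [ -9.8  72.  198.8] a [ 0.01 -0.02 -0.03] | now t=1.15 p=[0.4079 0.0788 0.2902] open=90.5 F=[ 0.4  0.2 -0.3] q1=0.16 q6=0.16
```

```bash
python3 -c "
from h import *
snap('wrist','w1')"
python3 -m jog '[{"tx":-10,"ty":72,"tz":199,"ax":0,"ay":0,"az":0,"fingers":91},{"tx":-10,"ty":72,"tz":199,"ax":0,"ay":0,"az":0,"fingers":91},{"tx":-10,"ty":72,"tz":199,"ax":0,"ay":0,"az":0,"fingers":91},{"tx":-10,"ty":72,"tz":199,"ax":0,"ay":0,"az":0,"fingers":91},{"tx":-10,"ty":72,"tz":199,"ax":0,"ay":0,"az":0,"fingers":91}]'
python3 -c "
from h import *
snap('wrist','w2')"
```

```text
time: 1.82
tool_pos: [0.4801, -0.1194, 0.2994]
ee_rot: [[-0.001, 1.0, -0.002], [0.001, -0.002, -1.0], [-1.0, -0.001, -0.001]]
force: [0.6, -0.0, 0.4]
opening: 0.995
```

View pics/w1.png

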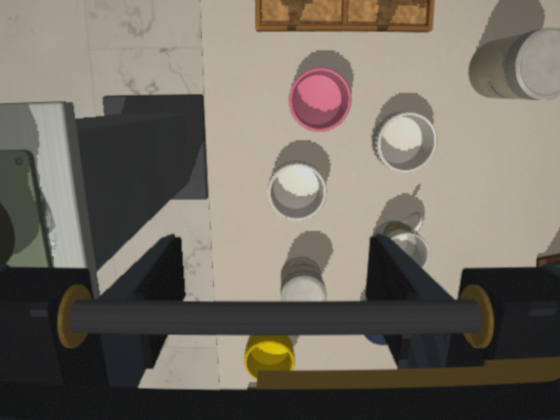

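View pics/w2.png

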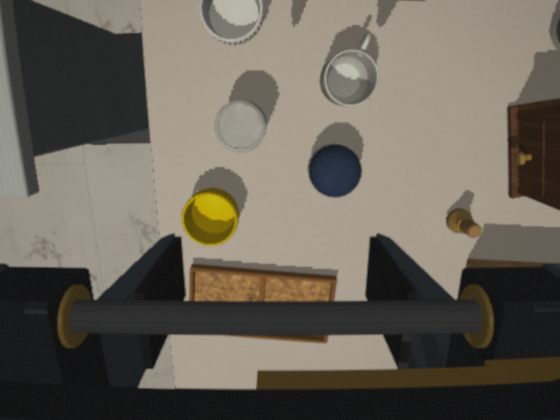

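w1: ramekins (297,190), (406,141), pink (320,99). w2: tin lid (240,125), cup (350,78), timer (335,170), coffee tray rim corners (190,265),(336,277). Enlarge for accuracy.

Run:
```python
from h import *
crop('w1',260,95,450,230,4,'w1c'); crop('w2',180,30,390,285,2.35,'w2c')
```

```text
(no output)
```

View pics/w1c.png

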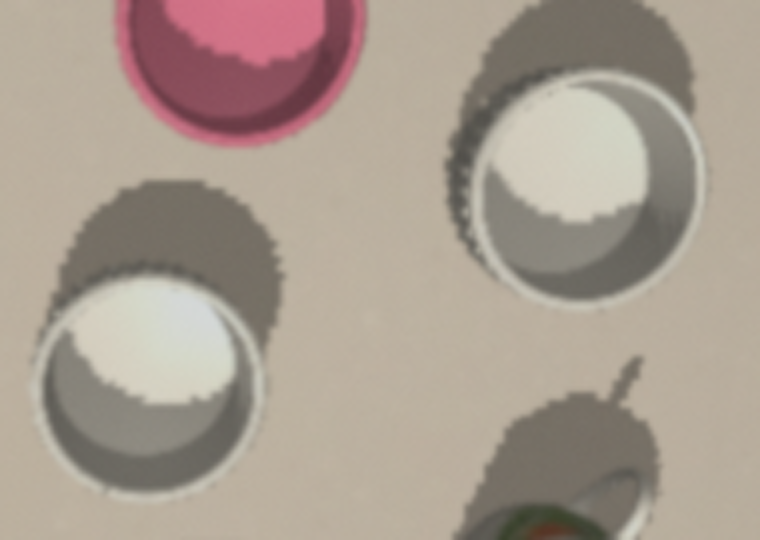

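View pics/w2c.png

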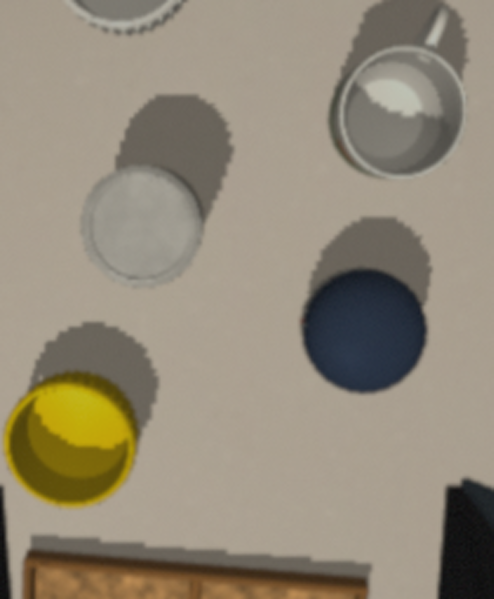

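```bash
cat > m2.py <<'E'
from h import *
t=load('top0');w1=load('w1');w2=load('w2');s=load('side0')
T1=lambda x,y:un(195,170,4.7,x,y);S1=lambda x,y:un(195,160,3.5,x,y)
A=lambda x,y:un(260,95,4,x,y);B=lambda x,y:un(180,30,2.35,x,y)
O=dict(ramBack=((229,131),(w1,*A(589,189)),.04,(299,232)),ramFront=((299,335),(w1,*A(151,385)),.04,(494,205)),cup=((445,143),(w2,*B(401,112)),.056,(319,134)),tin=((512,344),(w2,*B(142,226)),.062,(491,107)),timer=((615,182),(w2,*B(364.5,330)),.035,(349,112)))
for k,(a,b,h,c) in O.items():
    p,e=tri([(t,*T1(*a)),b]); q,e2=tri([b,(s,*S1(*c))]);print(k,'top+wr',p.round(4),np.round(e,4)[0],'wr+side',q.round(4),e2[0].round(4),'wrist@z',onz(*b,h)[:2].round(4),'top@z',onz(t,*T1(*a),h)[:2].round(4))
print('tip',onz(w2,*B(443,6),.04).round(4))
for c in [(28,552),(369,578)]: print('tray corner',onz(w2,*B(*c),.015).round(4))
# rim radius check
print(np.linalg.norm(onz(w2,*B(82,226),.062)-onz(w2,*B(202,226),.062)))
E
python3 m2.py
```

```text
ramBack top+wr [0.5526 0.113  0.0423] 0.0018 wr+side [0.5553 0.1131 0.0348] 0.0014 wrist@z [0.555  0.1136] top@z [0.5515 0.1123]
ramFront top+wr [0.4342 0.0556 0.034 ] 0.0004 wr+side [0.4326 0.0559 0.0346] 0.0011 wrist@z [0.4334 0.0572] top@z [0.4339 0.0553]
cup top+wr [ 0.5599 -0.0171  0.0432] 0.0015 wr+side [ 0.5586 -0.0168  0.0506] 0.0012 wrist@z [ 0.5587 -0.0171] top@z [ 0.5556 -0.0175]
tin top+wr [ 0.4416 -0.0682  0.0524] 0.0008 wr+side [ 0.4408 -0.0672  0.0566] 0.0013 wrist@z [ 0.4426 -0.0668] top@z [ 0.4404 -0.0683]
timer top+wr [ 0.5539 -0.1248  0.0088] 0.0006 wr+side [ 0.5491 -0.1209  0.0277] 0.0013 wrist@z [ 0.5493 -0.1196] top@z [ 0.5484 -0.1221]
tip [0.579  0.0303 0.04  ]
tray corner [ 0.3689 -0.2488  0.015 ]
tray corner [ 0.5611 -0.265   0.015 ]
0.05435821120427155
```

```bash
python3 -c "
from h import *
go(.4415,-.0675,.02,0)"
```

```text
go t [279.7 -37.8 -50.4] a [-0.05 -0.06  0.07] | now t=1.88 p=[ 0.4796 -0.1182  0.2996] open=90.9 F=[-0.3  0.7 -0.4] q1=-0.27 q6=-0.26
```

```bash
python3 -m jog '[{"tx":20,"ty":-38,"tz":-51,"ax":0,"ay":0,"az":0,"fingers":84},{"tx":100,"ty":-38,"tz":-51,"ax":0,"ay":0,"az":0,"fingers":84},{"tx":160,"ty":-38,"tz":-51,"ax":0,"ay":0,"az":0,"fingers":84},{"tx":200,"ty":-38,"tz":-51,"ax":0,"ay":0,"az":0,"fingers":84},{"tx":200,"ty":-38,"tz":-51,"ax":0,"ay":0,"az":0,"fingers":84},{"tx":200,"ty":-38,"tz":-51,"ax":0,"ay":0,"az":0,"fingers":84}]' 25
python3 -c "
from h import *
snap('wrist','w3')
snap('side','s3')
go(.4415,-.0675,.02,0)"
```

```text
time: 2.62
tool_pos: [0.4433, -0.0668, 0.1021]
ee_rot: [[0.003, 1.0, 0.001], [-0.0, 0.001, -1.0], [-1.0, 0.003, 0.0]]
force: [0.4, -0.5, -0.2]
opening: 0.922
go t [82.6 -2.8  0.2] a [ 0.06  0.04 -0.31] | now t=2.73 p=[ 0.4438 -0.0672  0.1026] open=83.8 F=[-0.6  0.3  0. ] q1=-0.18 q6=-0.18
```

View pics/w3.png

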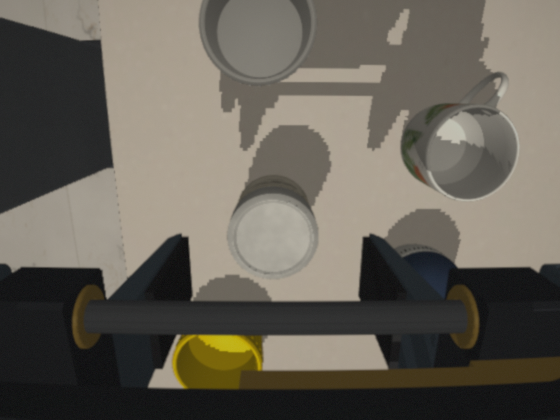

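Tin lid centred at about (273,235), fingertips at 185/365 → centred in the jaws. Check height/position from w2+w3, and cup too.

Run:
```python
from h import *
w2=load('w2');w3=load('w3')
B=lambda x,y:un(180,30,2.35,x,y)
p,e=tri([(w2,*B(142,226)),(w3,273,235)]);print('tin',p.round(4),np.round(e,4),onz(w3,273,235,.062).round(4))
p,e=tri([(w2,*B(401,112)),(w3,467,152)]);print('cup',p.round(4),np.round(e,4),onz(w3,467,152,.056).round(4))
print('handle tip',onz(w3,500,76,.04).round(4))
```

```text
tin [ 0.4421 -0.0672  0.056 ] [0.0001 0.0001] [ 0.4421 -0.065   0.062 ]
cup [ 0.5603 -0.0168  0.0472] [0.0003 0.0003] [ 0.5555 -0.0159  0.056 ]
handle tip [0.5789 0.0283 0.04  ]
```

```bash
python3 -m jog '[{"tx":50,"ty":-2,"tz":0,"ax":0,"ay":0,"az":0,"fingers":84},{"tx":84,"ty":-2,"tz":0,"ax":0,"ay":0,"az":0,"fingers":84},{"tx":84,"ty":-2,"tz":0,"ax":0,"ay":0,"az":0,"fingers":84},{"tx":84,"ty":-2,"tz":0,"ax":0,"ay":0,"az":0,"fingers":40},{"tx":84,"ty":-2,"tz":0,"ax":0,"ay":0,"az":0,"fingers":40},{"tx":84,"ty":-2,"tz":0,"ax":0,"ay":0,"az":0,"fingers":40},{"tx":84,"ty":-2,"tz":0,"ax":0,"ay":0,"az":0,"fingers":40},{"tx":84,"ty":-2,"tz":0,"ax":0,"ay":0,"az":0,"fingers":40}]' 25
python3 -c "
from h import *
go(.434,.378,.13,90);snap('wrist','w4')"
```

```text
time: 3.72
tool_pos: [0.4408, -0.0674, 0.0171]
ee_rot: [[0.002, 1.0, 0.001], [-0.0, 0.001, -1.0], [-1.0, 0.002, 0.0]]
force: [-0.5, 0.1, 7.1]
opening: 0.592
go t [-113.    -6.3 -445.3] a [-89.97   0.12  -0.09] | now t=3.73 p=[ 0.4408 -0.0674  0.0171] open=54.0 F=[-0.5  0.1  7.1] q1=-0.18 q6=-0.18
```

View pics/w4.png

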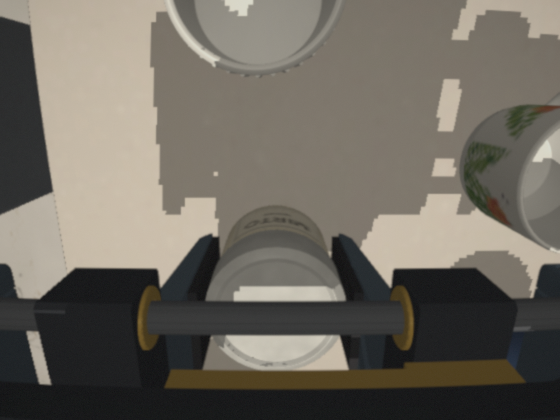

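```bash
python3 -m jog '[{"tx":-20,"ty":0,"tz":0,"ax":0,"ay":0,"az":0,"fingers":40},{"tx":-70,"ty":0,"tz":0,"ax":0,"ay":0,"az":0,"fingers":40},{"tx":-113,"ty":0,"tz":-20,"ax":-5,"ay":0,"az":0,"fingers":40},{"tx":-113,"ty":-6,"tz":-445,"ax":-90,"ay":0,"az":0,"fingers":40},{"tx":-113,"ty":-6,"tz":-445,"ax":-90,"ay":0,"az":0,"fingers":40},{"tx":-113,"ty":-6,"tz":-445,"ax":-90,"ay":0,"az":0,"fingers":40},{"tx":-113,"ty":-6,"tz":-445,"ax":-90,"ay":0,"az":0,"fingers":40},{"tx":-113,"ty":-6,"tz":-445,"ax":-90,"ay":0,"az":0,"fingers":40}]'
python3 -c "
from h import *
go(.434,.378,.13,90)"
```

```text
time: 4.78
tool_pos: [0.4347, 0.2671, 0.1291]
ee_rot: [[0.0, 0.513, 0.858], [-0.0, 0.858, -0.513], [-1.0, -0.0, 0.0]]
force: [1.7, -0.1, -0.6]
opening: 0.596
go t [ -0.9  94.8 -57.5] a [-3.088e+01  1.000e-02  2.000e-02] | now t=4.78 p=[0.4347 0.2671 0.1291] open=54.3 F=[ 1.7 -0.1 -0.6] q1=0.53 q6=-0.50
```

```bash
python3 -m jog '[{"tx":0,"ty":95,"tz":-57,"ax":-31,"ay":0,"az":0,"fingers":40},{"tx":0,"ty":95,"tz":-57,"ax":-31,"ay":0,"az":0,"fingers":40},{"tx":0,"ty":95,"tz":-57,"ax":-31,"ay":0,"az":0,"fingers":40},{"tx":0,"ty":95,"tz":-57,"ax":-31,"ay":0,"az":0,"fingers":40},{"tx":0,"ty":95,"tz":-57,"ax":-31,"ay":0,"az":0,"fingers":40}]'
python3 -c "
from h import *
go(.434,.378,.13,90);snap('wrist','w5');snap('top','t5');snap('side','s5')"
```

```text
time: 5.4
tool_pos: [0.4356, 0.3753, 0.129]
ee_rot: [[-0.001, 0.007, 1.0], [-0.0, 1.0, -0.007], [-1.0, -0.0, -0.001]]
force: [0.3, -0.5, -0.8]
opening: 0.593
go t [-1.   2.7 -1.6] a [-0.42 -0.03  0.03] | now t=5.40 p=[0.4356 0.3753 0.129 ] open=54.0 F=[ 0.3 -0.5 -0.8] q1=0.69 q6=-0.87
```

View pics/w5.png

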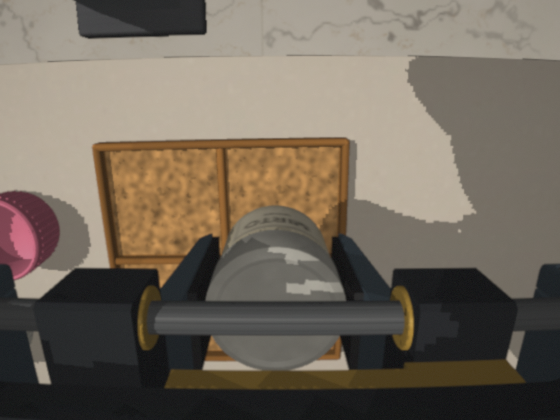

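View pics/s5.png

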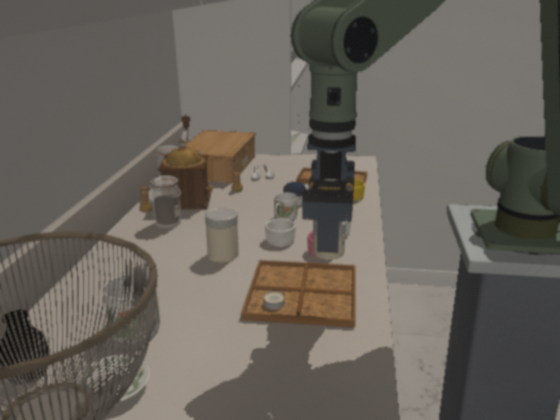

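Run:
```python
from h import *
crop('w5',80,125,370,280,2.7,'w5c')
```

```text
(no output)
```

View pics/w5c.png

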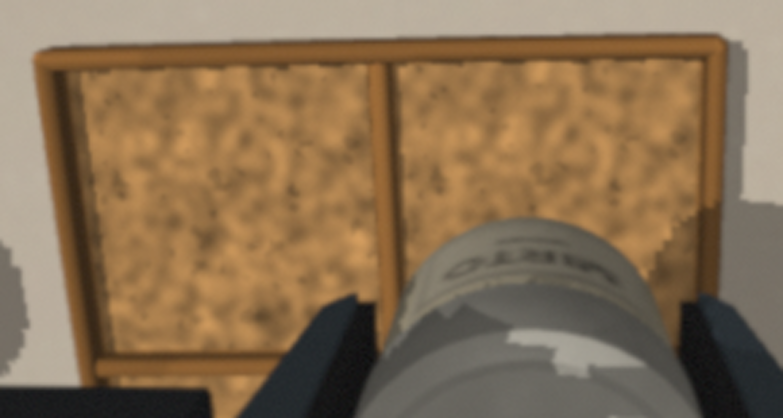

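Run:
```python
from h import *
c=load('w5');K=lambda x,y:un(80,125,2.7,x,y)
a=onz(c,*K(38,53),.015);b=onz(c,*K(723,40),.015);x=onz(c,*K(389,360),.013);d=onz(c,*K(380,66),.013)
print(a,b,np.linalg.norm(a-b),'cross',x,'div start',d)
# side/top tri of cross
t=load('top0');print(tri([(c,*K(389,360)),(t,*un(115,170,6.5,328,290))]))
R=(b-a)/np.linalg.norm(b-a);print('yaw',np.degrees(np.arctan2(-R[0],R[1])))
```

```text
[0.38641982 0.23706908 0.015     ] [0.38501971 0.42949062 0.015     ] 0.19242663825296166 cross [0.48107028 0.33229045 0.013     ] div start [0.39179965 0.33381236 0.013     ]
(array([0.48292186, 0.33192905, 0.00951511]), [np.float64(0.00035921468714339053), np.float64(0.00035921468714339796)])
yaw 0.41689139296242317
```

```bash
python3 -m jog '[{"tx":40,"ty":4,"tz":-1,"ax":0,"ay":0,"az":0,"fingers":40},{"tx":85,"ty":4,"tz":-1,"ax":0,"ay":0,"az":0,"fingers":40},{"tx":98,"ty":4,"tz":-1,"ax":0,"ay":0,"az":0,"fingers":40},{"tx":102,"ty":4,"tz":-1,"ax":0,"ay":0,"az":0,"fingers":40},{"tx":104,"ty":4,"tz":-1,"ax":0,"ay":0,"az":0,"fingers":40},{"tx":104,"ty":4,"tz":-1,"ax":0,"ay":0,"az":0,"fingers":40}]'
```

```text
time: 6.3
tool_pos: [0.4356, 0.3806, 0.0264]
ee_rot: [[0.002, 0.005, 1.0], [0.002, 1.0, -0.005], [-1.0, 0.002, 0.002]]
force: [0.7, 0.5, -1.7]
opening: 0.59
```

```bash
python3 -m jog '[{"tx":1.5,"ty":0,"tz":0,"ax":0,"ay":0,"az":0,"fingers":40},{"tx":2.5,"ty":0,"tz":0,"ax":0,"ay":0,"az":0,"fingers":40},{"tx":2.5,"ty":0,"tz":0,"ax":0,"ay":0,"az":0,"fingers":40}]'
```

```text
time: 6.68
tool_pos: [0.4351, 0.3802, 0.0232]
ee_rot: [[0.001, 0.004, 1.0], [0.001, 1.0, -0.004], [-1.0, 0.001, 0.001]]
force: [-1.2, -0.9, 2.9]
opening: 0.594
```

```bash
python3 -m jog '[{"tx":0,"ty":0,"tz":0,"ax":0,"ay":0,"az":0,"fingers":72},{"tx":0,"ty":0,"tz":0,"ax":0,"ay":0,"az":0,"fingers":72},{"tx":-5,"ty":0,"tz":0,"ax":0,"ay":0,"az":0,"fingers":72},{"tx":-50,"ty":0,"tz":0,"ax":0,"ay":0,"az":0,"fingers":80},{"tx":-110,"ty":0,"tz":0,"ax":0,"ay":0,"az":0,"fingers":88},{"tx":-150,"ty":0,"tz":0,"ax":0,"ay":0,"az":0,"fingers":88}]'
python3 -c "
from h import *
go(.549,-.121,.13,0);snap('wrist','w6')"
```

```text
time: 7.42
tool_pos: [0.4355, 0.3805, 0.1758]
ee_rot: [[0.003, 0.005, 1.0], [0.002, 1.0, -0.005], [-1.0, 0.002, 0.003]]
force: [0.3, 0.8, 0.7]
opening: 0.962
go t [  44.9 -501.1  115.7] a [ 8.974e+01  1.000e-02 -2.300e-01] | now t=7.42 p=[0.4355 0.3805 0.1758] open=87.7 F=[0.3 0.8 0.7] q1=0.70 q6=-0.87
```

View pics/w6.png

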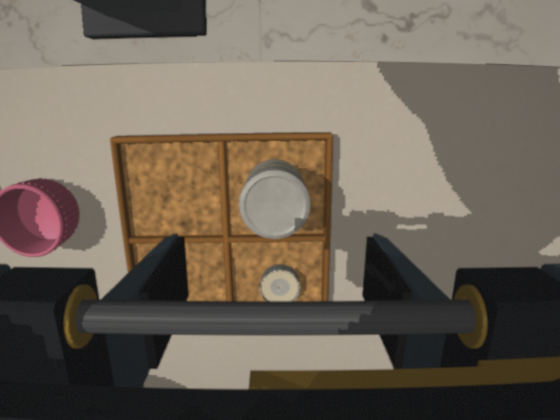

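Tin stands upright in its cell at (275,200); tealight untouched at (280,287). Next the timer.

```bash
python3 -m jog '[{"tx":0,"ty":-501,"tz":115,"ax":90,"ay":0,"az":0,"fingers":88},{"tx":0,"ty":-501,"tz":115,"ax":90,"ay":0,"az":0,"fingers":88},{"tx":0,"ty":-501,"tz":115,"ax":90,"ay":0,"az":0,"fingers":88},{"tx":0,"ty":-501,"tz":115,"ax":90,"ay":0,"az":0,"fingers":88},{"tx":0,"ty":-501,"tz":115,"ax":90,"ay":0,"az":0,"fingers":88},{"tx":0,"ty":-501,"tz":115,"ax":90,"ay":0,"az":0,"fingers":88},{"tx":0,"ty":-501,"tz":115,"ax":90,"ay":0,"az":0,"fingers":88},{"tx":0,"ty":-501,"tz":115,"ax":90,"ay":0,"az":0,"fingers":88}]'
python3 -c "
from h import *
go(.549,-.121,.12,0)"
```

```text
time: 8.48
tool_pos: [0.5447, -0.1098, 0.1728]
ee_rot: [[0.001, 0.998, 0.06], [0.0, 0.06, -0.998], [-1.0, 0.001, -0.0]]
force: [1.2, -0.0, -0.0]
opening: 0.964
go t [52.8  3.6 11.4] a [ 3.43 -0.01 -0.04] | now t=8.47 p=[ 0.5447 -0.1098  0.1728] open=87.9 F=[ 1.2 -0.  -0. ] q1=-0.22 q6=-0.28
```

```bash
python3 -m jog '[{"tx":40,"ty":2,"tz":7,"ax":1,"ay":0,"az":0,"fingers":88},{"tx":60,"ty":2,"tz":7,"ax":1,"ay":0,"az":0,"fingers":88},{"tx":60,"ty":2,"tz":7,"ax":1,"ay":0,"az":0,"fingers":88}]'
python3 -c "
from h import *
go(.549,-.121,.012,0);snap('wrist','w7')"
```

```text
time: 8.85
tool_pos: [0.5457, -0.1147, 0.1111]
ee_rot: [[-0.004, 0.999, 0.048], [0.001, 0.048, -0.999], [-1.0, -0.004, -0.001]]
force: [-0.4, 0.2, 0.5]
opening: 0.968
go t [99.   3.4  6.6] a [ 2.77 -0.06  0.22] | now t=8.85 p=[ 0.5457 -0.1147  0.1111] open=88.3 F=[-0.4  0.2  0.5] q1=-0.23 q6=-0.28
```

View pics/w7.png

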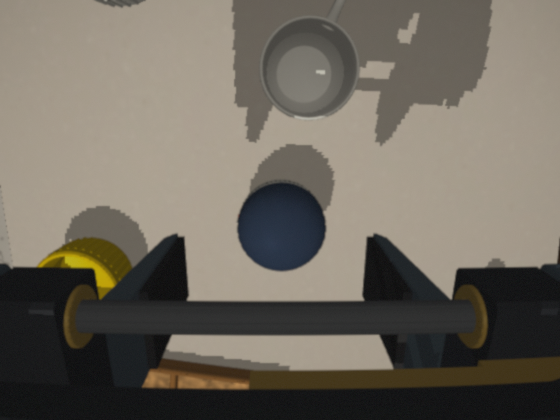

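Run:
```python
from h import *
w2=load('w2');c=load('w7')
print(onz(c,281,225,.033),tri([(w2,*un(180,30,2.35,364.5,330)),(c,281,225)]))
print('cup',onz(c,309,67,.056),tri([(w2,*un(180,30,2.35,401,112)),(c,309,67)])[0])
```

```text
[ 0.54963466 -0.11913722  0.033     ] (array([ 0.54990045, -0.12030543,  0.03003387]), [np.float64(0.00024473040554083266), np.float64(0.0002447304055410049)])
cup [ 0.55993034 -0.01651495  0.056     ] [ 0.56048981 -0.01616727  0.04728302]
```

```bash
python3 -m jog '[{"tx":50,"ty":3.5,"tz":5.5,"ax":2.8,"ay":0,"az":0,"fingers":88},{"tx":90,"ty":3.5,"tz":5.5,"ax":2.8,"ay":0,"az":0,"fingers":88},{"tx":99,"ty":3.5,"tz":5.5,"ax":2.8,"ay":0,"az":0,"fingers":88},{"tx":99,"ty":3.5,"tz":5.5,"ax":2.8,"ay":0,"az":0,"fingers":45},{"tx":99,"ty":3.5,"tz":5.5,"ax":2.8,"ay":0,"az":0,"fingers":45},{"tx":99,"ty":3.5,"tz":5.5,"ax":2.8,"ay":0,"az":0,"fingers":45},{"tx":99,"ty":3.5,"tz":5.5,"ax":2.8,"ay":0,"az":0,"fingers":45},{"tx":99,"ty":3.5,"tz":5.5,"ax":2.8,"ay":0,"az":0,"fingers":45}]' 25
python3 -c "
from h import *
go(.531,.284,.12,0);snap('wrist','w8')"
```

```text
time: 9.9
tool_pos: [0.5516, -0.1202, 0.0152]
ee_rot: [[0.002, 1.0, -0.0], [-0.0, -0.0, -1.0], [-1.0, 0.002, 0.0]]
force: [-0.4, 0.6, 6.0]
opening: 0.662
go t [-105.1  -20.4 -404.1] a [-0.01  0.02 -0.14] | now t=9.90 p=[ 0.5516 -0.1202  0.0152] open=60.3 F=[-0.4  0.6  6. ] q1=-0.23 q6=-0.24
```

View pics/w8.png

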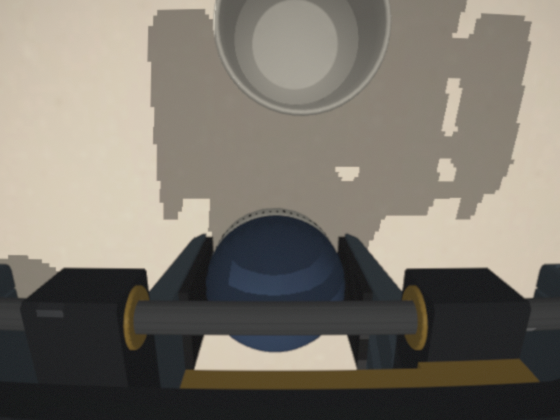

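```bash
python3 -m jog '[{"tx":0,"ty":0,"tz":0,"ax":0,"ay":0,"az":0,"fingers":45},{"tx":0,"ty":0,"tz":0,"ax":0,"ay":0,"az":0,"fingers":45}]'; python3 -m jog '[{"tx":0,"ty":0,"tz":0,"ax":0,"ay":0,"az":0,"fingers":85},{"tx":0,"ty":0,"tz":0,"ax":0,"ay":0,"az":0,"fingers":85},{"tx":4,"ty":0,"tz":0,"ax":0,"ay":0,"az":0,"fingers":85},{"tx":4,"ty":0,"tz":0,"ax":0,"ay":0,"az":0,"fingers":85}]'
```

```text
time: 10.2
tool_pos: [0.5516, -0.1201, 0.0151]
ee_rot: [[0.002, 1.0, -0.0], [-0.0, -0.0, -1.0], [-1.0, 0.002, 0.0]]
force: [-1.6, -0.1, 6.4]
opening: 0.659
time: 10.7
tool_pos: [0.5503, -0.1199, 0.009]
ee_rot: [[-0.001, 1.0, -0.0], [0.0, -0.0, -1.0], [-1.0, -0.001, -0.0]]
force: [-0.2, -0.1, -0.4]
opening: 0.931
```

```bash
python3 -m jog '[{"tx":0,"ty":0,"tz":0,"ax":0,"ay":0,"az":0,"fingers":45},{"tx":0,"ty":0,"tz":0,"ax":0,"ay":0,"az":0,"fingers":45},{"tx":0,"ty":0,"tz":0,"ax":0,"ay":0,"az":0,"fingers":45},{"tx":0,"ty":0,"tz":0,"ax":0,"ay":0,"az":0,"fingers":45},{"tx":0,"ty":0,"tz":0,"ax":0,"ay":0,"az":0,"fingers":45}]' 25;  python3 -m jog '[{"tx":-15,"ty":0,"tz":0,"ax":0,"ay":0,"az":0,"fingers":45},{"tx":-60,"ty":0,"tz":0,"ax":0,"ay":0,"az":0,"fingers":45},{"tx":-110,"ty":0,"tz":0,"ax":0,"ay":0,"az":0,"fingers":45},{"tx":-110,"ty":0,"tz":0,"ax":0,"ay":0,"az":0,"fingers":45}]'
python3 -c "
from h import *
go(.531,.284,.12,0);snap('wrist','w9')"
```

```text
time: 11.32
tool_pos: [0.5509, -0.12, 0.0097]
ee_rot: [[0.0, 1.0, -0.0], [0.0, -0.0, -1.0], [-1.0, 0.0, -0.0]]
force: [0.4, 0.3, -0.6]
opening: 0.664
time: 11.82
tool_pos: [0.5535, -0.1207, 0.1247]
ee_rot: [[0.01, 1.0, -0.0], [-0.002, 0.0, -1.0], [-1.0, 0.01, 0.002]]
force: [-0.1, -0.3, -0.9]
opening: 0.659
go t [   3.5  -22.6 -404.7] a [-0.    0.13 -0.56] | now t=11.82 p=[ 0.5535 -0.1207  0.1247] open=60.1 F=[-0.1 -0.3 -0.9] q1=-0.23 q6=-0.23
```

View pics/w9.png

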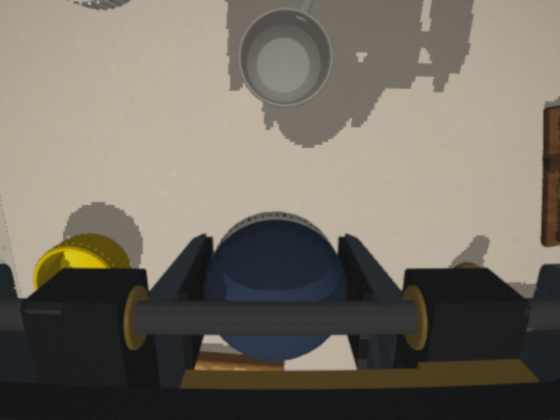

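```bash
python3 -m jog '[{"tx":0,"ty":-22,"tz":-404,"ax":0,"ay":0,"az":0,"fingers":45},{"tx":0,"ty":-22,"tz":-404,"ax":0,"ay":0,"az":0,"fingers":45},{"tx":0,"ty":-22,"tz":-404,"ax":0,"ay":0,"az":0,"fingers":45},{"tx":0,"ty":-22,"tz":-404,"ax":0,"ay":0,"az":0,"fingers":45},{"tx":0,"ty":-22,"tz":-404,"ax":0,"ay":0,"az":0,"fingers":45},{"tx":0,"ty":-22,"tz":-404,"ax":0,"ay":0,"az":0,"fingers":45},{"tx":0,"ty":-22,"tz":-404,"ax":0,"ay":0,"az":0,"fingers":45},{"tx":0,"ty":-22,"tz":-404,"ax":0,"ay":0,"az":0,"fingers":45}]'
python3 -m jog '[{"tx":0,"ty":0,"tz":0,"ax":0,"ay":0,"az":0,"fingers":45},{"tx":0,"ty":0,"tz":0,"ax":0,"ay":0,"az":0,"fingers":45}]'
python3 -c "
from h import *
go(.530,.284,.0175,0);snap('wrist','w10');snap('top','t10')"
```

```text
time: 12.88
tool_pos: [0.5272, 0.2856, 0.1178]
ee_rot: [[-0.003, 1.0, 0.003], [-0.001, 0.003, -1.0], [-1.0, -0.003, 0.001]]
force: [-0.7, -0.2, -1.5]
opening: 0.661
time: 13.12
tool_pos: [0.5285, 0.2826, 0.1192]
ee_rot: [[-0.001, 1.0, -0.001], [-0.001, -0.001, -1.0], [-1.0, -0.001, 0.001]]
force: [0.6, 0.0, -1.2]
opening: 0.661
go t [101.7   1.6  -1.5] a [-0.09  0.05  0.06] | now t=13.12 p=[0.5285 0.2826 0.1192] open=60.3 F=[ 0.6  0.  -1.2] q1=0.47 q6=0.47
```

View pics/w10.png

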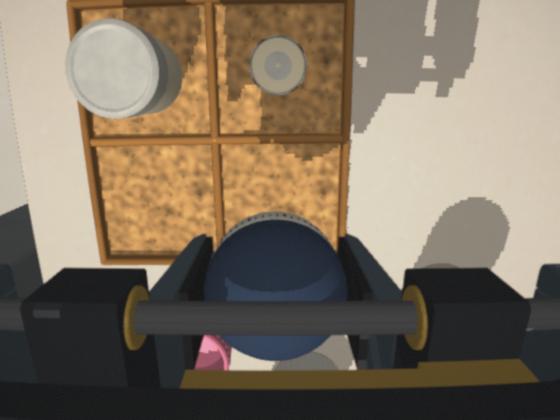

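Run:
```python
from h import *
c=load('w10')
for n,u,v,z in [('cross',214.5,140,.013),('far rim on div line',346.5,140,.015),('right rim at x-div',218.5,261,.015),('left outer @div',211,3,.015),('near rim',92,142,.015)]: print(n,onz(c,u,v,z).round(4))
```

```text
cross [0.4843 0.3335 0.013 ]
far rim on div line [0.5801 0.3336 0.015 ]
right rim at x-div [0.4834 0.2388 0.015 ]
left outer @div [0.4858 0.4251 0.015 ]
near rim [0.3938 0.3332 0.015 ]
```

```bash
python3 -m jog '[{"tx":40,"ty":3,"tz":-2.5,"ax":0,"ay":0,"az":0,"fingers":45},{"tx":85,"ty":3,"tz":-2.5,"ax":0,"ay":0,"az":0,"fingers":45},{"tx":95,"ty":3,"tz":-2.5,"ax":0,"ay":0,"az":0,"fingers":45},{"tx":100,"ty":3,"tz":-2.5,"ax":0,"ay":0,"az":0,"fingers":45},{"tx":101.5,"ty":3,"tz":-2.5,"ax":0,"ay":0,"az":0,"fingers":45},{"tx":101.5,"ty":3,"tz":-2.5,"ax":0,"ay":0,"az":0,"fingers":45}]'
```

```text
time: 13.98
tool_pos: [0.5326, 0.2869, 0.0195]
ee_rot: [[0.002, 1.0, -0.0], [0.001, -0.0, -1.0], [-1.0, 0.002, -0.001]]
force: [-0.3, -0.7, -1.4]
opening: 0.661
```

```bash
python3 -m jog '[{"tx":1.5,"ty":-1,"tz":1.5,"ax":0,"ay":0,"az":0,"fingers":45},{"tx":2.5,"ty":-1,"tz":1.5,"ax":0,"ay":0,"az":0,"fingers":45},{"tx":2.5,"ty":-1,"tz":1.5,"ax":0,"ay":0,"az":0,"fingers":45}]'
```

```text
time: 14.35
tool_pos: [0.5307, 0.285, 0.0157]
ee_rot: [[0.0, 1.0, -0.0], [0.0, -0.0, -1.0], [-1.0, 0.0, -0.0]]
force: [-0.0, -1.3, -0.8]
opening: 0.658
```

```bash
python3 -m jog '[{"tx":0,"ty":0,"tz":0,"ax":0,"ay":0,"az":0,"fingers":66},{"tx":0,"ty":0,"tz":0,"ax":0,"ay":0,"az":0,"fingers":66},{"tx":-3,"ty":0,"tz":0,"ax":0,"ay":0,"az":0,"fingers":67},{"tx":-12,"ty":0,"tz":0,"ax":0,"ay":0,"az":0,"fingers":70},{"tx":-60,"ty":0,"tz":0,"ax":0,"ay":0,"az":0,"fingers":80},{"tx":-120,"ty":0,"tz":0,"ax":0,"ay":0,"az":0,"fingers":84},{"tx":-140,"ty":0,"tz":0,"ax":0,"ay":0,"az":0,"fingers":84}]'
python3 -c "
from h import *
go(.434,.0565,.12,0);snap('wrist','w11')"
```

```text
time: 15.22
tool_pos: [0.5327, 0.286, 0.1608]
ee_rot: [[0.007, 1.0, 0.0], [0.004, -0.0, -1.0], [-1.0, 0.007, -0.004]]
force: [-0.2, 0.5, 0.4]
opening: 0.919
go t [ 39.2 -99.  229.7] a [-0.   -0.22 -0.43] | now t=15.22 p=[0.5327 0.286  0.1608] open=83.8 F=[-0.2  0.5  0.4] q1=0.47 q6=0.47
```

View pics/w11.png

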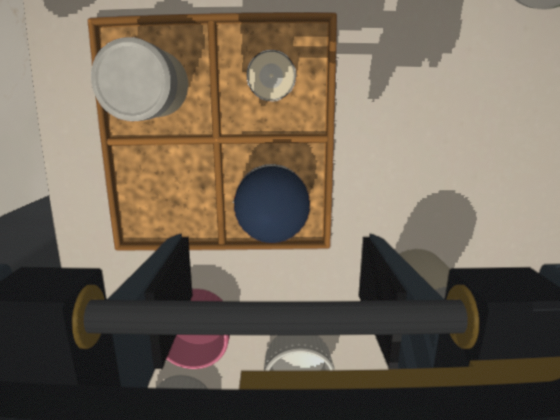

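Timer stands in its cell at (272,204). Next the front ramekin.

```bash
python3 -m jog '[{"tx":0,"ty":-99,"tz":229,"ax":0,"ay":0,"az":0,"fingers":88},{"tx":0,"ty":-99,"tz":229,"ax":0,"ay":0,"az":0,"fingers":88},{"tx":0,"ty":-99,"tz":229,"ax":0,"ay":0,"az":0,"fingers":88},{"tx":0,"ty":-99,"tz":229,"ax":0,"ay":0,"az":0,"fingers":88},{"tx":60,"ty":-99,"tz":229,"ax":0,"ay":0,"az":0,"fingers":88},{"tx":60,"ty":-99,"tz":229,"ax":0,"ay":0,"az":0,"fingers":88},{"tx":60,"ty":-99,"tz":229,"ax":0,"ay":0,"az":0,"fingers":88}]'
python3 -c "
from h import *
go(.434,.0565,.016,0);snap('wrist','w12')"
```

```text
time: 16.15
tool_pos: [0.4328, 0.0565, 0.0966]
ee_rot: [[0.001, 1.0, 0.001], [0.0, 0.001, -1.0], [-1.0, 0.001, -0.0]]
force: [1.7, 0.5, 0.3]
opening: 0.966
go t [80.6  1.1  0. ] a [ 0.04 -0.02 -0.07] | now t=16.15 p=[0.4328 0.0565 0.0966] open=88.1 F=[1.7 0.5 0.3] q1=0.10 q6=0.10
```

View pics/w12.png

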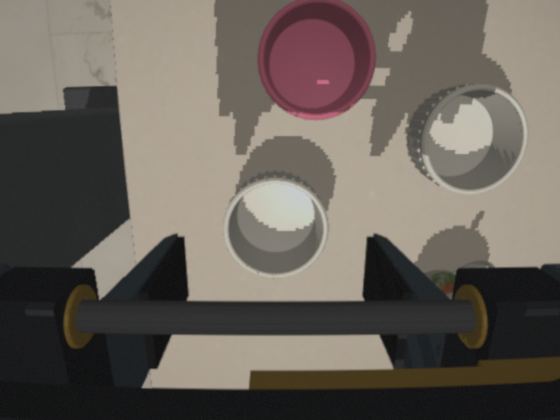

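White ramekin (276,226) centred between the fingers; pink (316,58) stays clear.

Run:
```python
from h import *
c=load('w12');w1=load('w1')
A=lambda x,y:un(260,95,4,x,y)
print(onz(c,276,226,.04),tri([(c,276,226),(w1,*A(151,385))]));print('back',onz(c,472,138,.04),tri([(c,472,138),(w1,*A(589,189))]))
```

```text
[0.43342723 0.05832945 0.04      ] (array([0.4336865 , 0.05526188, 0.03142466]), [np.float64(0.0002720062297499659), np.float64(0.0002720062297500789)])
back [0.55248874 0.11455075 0.04      ] (array([0.55954058, 0.11276017, 0.02679254]), [np.float64(0.0005671281827797019), np.float64(0.0005671281827797785)])
```

```bash
python3 -m jog '[{"tx":50,"ty":0.7,"tz":-1,"ax":0,"ay":0,"az":0,"fingers":88},{"tx":80,"ty":0.7,"tz":-1,"ax":0,"ay":0,"az":0,"fingers":88},{"tx":80,"ty":0.7,"tz":-1,"ax":0,"ay":0,"az":0,"fingers":88},{"tx":80,"ty":0.7,"tz":-1,"ax":0,"ay":0,"az":0,"fingers":50},{"tx":80,"ty":0.7,"tz":-1,"ax":0,"ay":0,"az":0,"fingers":50},{"tx":80,"ty":0.7,"tz":-1,"ax":0,"ay":0,"az":0,"fingers":50},{"tx":80,"ty":0.7,"tz":-1,"ax":0,"ay":0,"az":0,"fingers":50}]' 22
python3 -m jog '[{"tx":-15,"ty":0,"tz":0,"ax":0,"ay":0,"az":0,"fingers":50},{"tx":-60,"ty":0,"tz":0,"ax":0,"ay":0,"az":0,"fingers":50},{"tx":-90,"ty":0,"tz":0,"ax":0,"ay":0,"az":0,"fingers":50},{"tx":-90,"ty":0,"tz":0,"ax":0,"ay":0,"az":0,"fingers":50}]'
python3 -c "
from h import *
go(.436,.285,.11,0);snap('wrist','w13')"
```

```text
time: 17.08
tool_pos: [0.4337, 0.0573, 0.017]
ee_rot: [[0.003, 1.0, -0.0], [0.001, -0.0, -1.0], [-1.0, 0.003, -0.001]]
force: [-0.6, 1.4, 7.0]
opening: 0.732
time: 17.58
tool_pos: [0.4341, 0.0572, 0.1079]
ee_rot: [[0.006, 1.0, -0.0], [0.001, -0.0, -1.0], [-1.0, 0.006, -0.001]]
force: [-0.9, -0.1, -1.2]
opening: 0.73
go t [  -2.     1.9 -227.8] a [-0.   -0.04 -0.35] | now t=17.57 p=[0.4341 0.0572 0.1079] open=66.5 F=[-0.9 -0.1 -1.2] q1=0.10 q6=0.10
```

View pics/w13.png

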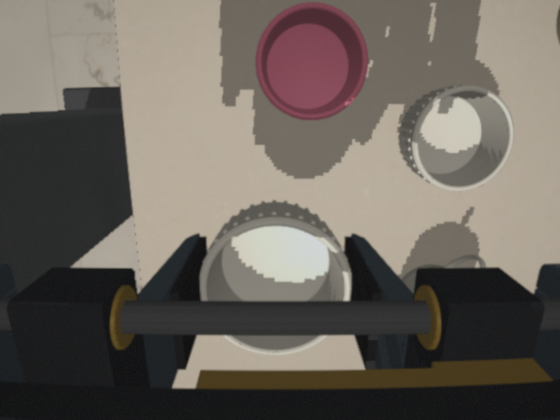

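```bash
python3 -m jog '[{"tx":-2,"ty":2,"tz":-228,"ax":0,"ay":0,"az":0,"fingers":50},{"tx":-2,"ty":2,"tz":-228,"ax":0,"ay":0,"az":0,"fingers":50},{"tx":-2,"ty":2,"tz":-228,"ax":0,"ay":0,"az":0,"fingers":50},{"tx":-2,"ty":2,"tz":-228,"ax":0,"ay":0,"az":0,"fingers":50},{"tx":-2,"ty":2,"tz":-228,"ax":0,"ay":0,"az":0,"fingers":50},{"tx":40,"ty":2,"tz":-228,"ax":0,"ay":0,"az":0,"fingers":50},{"tx":40,"ty":2,"tz":-228,"ax":0,"ay":0,"az":0,"fingers":50}]'
python3 -c "
from h import *
go(.436,.285,.026,0);snap('wrist','w14')"
```

```text
time: 18.5
tool_pos: [0.4312, 0.2822, 0.0622]
ee_rot: [[-0.008, 1.0, -0.0], [-0.006, -0.001, -1.0], [-1.0, -0.008, 0.006]]
force: [-0.4, -0.8, -0.4]
opening: 0.727
go t [36.2  5.1 -3. ] a [-0.03  0.32  0.49] | now t=18.50 p=[0.4312 0.2822 0.0622] open=66.3 F=[-0.4 -0.8 -0.4] q1=0.56 q6=0.56
```

View pics/w14.png

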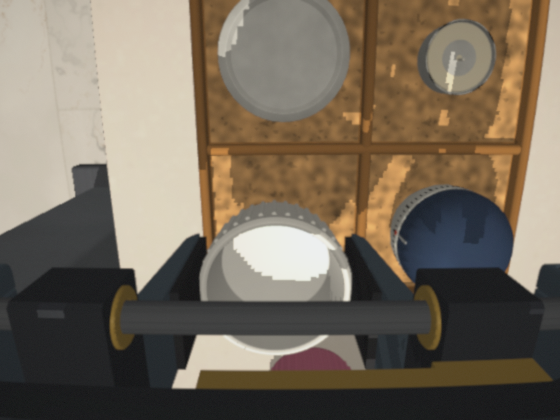

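```bash
python3 -m jog '[{"tx":10,"ty":3,"tz":-2,"ax":0,"ay":0,"az":0,"fingers":50},{"tx":28,"ty":3,"tz":-2,"ax":0,"ay":0,"az":0,"fingers":50},{"tx":34,"ty":3,"tz":-2,"ax":0,"ay":0,"az":0,"fingers":50},{"tx":34,"ty":3,"tz":-2,"ax":0,"ay":0,"az":0,"fingers":50}]'
```

```text
time: 19.05
tool_pos: [0.4377, 0.287, 0.0318]
ee_rot: [[0.0, 1.0, -0.0], [0.0, -0.0, -1.0], [-1.0, 0.0, -0.0]]
force: [0.0, -0.1, -1.1]
opening: 0.731
```

```bash
python3 -m jog '[{"tx":4,"ty":-1,"tz":1.5,"ax":0,"ay":0,"az":0,"fingers":50},{"tx":6.5,"ty":-1,"tz":1.5,"ax":0,"ay":0,"az":0,"fingers":50},{"tx":8,"ty":-1,"tz":1.5,"ax":0,"ay":0,"az":0,"fingers":50},{"tx":8,"ty":-1,"tz":1.5,"ax":0,"ay":0,"az":0,"fingers":50}]'
```

```text
time: 19.55
tool_pos: [0.4364, 0.2855, 0.0236]
ee_rot: [[0.0, 1.0, 0.0], [0.0, 0.0, -1.0], [-1.0, 0.0, -0.0]]
force: [0.8, -0.2, -1.2]
opening: 0.729
```

```bash
python3 -m jog '[{"tx":1,"ty":0,"tz":0,"ax":0,"ay":0,"az":0,"fingers":50},{"tx":1,"ty":0,"tz":0,"ax":0,"ay":0,"az":0,"fingers":50}]'; python3 -m jog '[{"tx":0,"ty":0,"tz":0,"ax":0,"ay":0,"az":0,"fingers":76},{"tx":0,"ty":0,"tz":0,"ax":0,"ay":0,"az":0,"fingers":76},{"tx":-6,"ty":0,"tz":0,"ax":0,"ay":0,"az":0,"fingers":76},{"tx":-60,"ty":0,"tz":0,"ax":0,"ay":0,"az":0,"fingers":80},{"tx":-120,"ty":0,"tz":0,"ax":0,"ay":0,"az":0,"fingers":84},{"tx":-140,"ty":0,"tz":0,"ax":0,"ay":0,"az":0,"fingers":84}]'
python3 -c "
from h import *
snap('wrist','w15');go(.558,-.0165,.17,-30)"
```

```text
time: 19.8
tool_pos: [0.4366, 0.2856, 0.0231]
ee_rot: [[0.0, 1.0, 0.0], [0.0, 0.0, -1.0], [-1.0, 0.0, -0.0]]
force: [-0.7, -1.1, 2.5]
opening: 0.73
time: 20.55
tool_pos: [0.4382, 0.2866, 0.167]
ee_rot: [[0.007, 1.0, -0.0], [0.004, -0.0, -1.0], [-1.0, 0.007, -0.004]]
force: [-0.4, 0.4, -1.0]
opening: 0.924
go t [ -2.5 119.3 303.4] a [30.   -0.41 -0.38] | now t=20.60 p=[0.4387 0.2869 0.1681] open=84.4 F=[-0.3  0.3  1.1] q1=0.56 q6=0.56
```

View pics/w15.png

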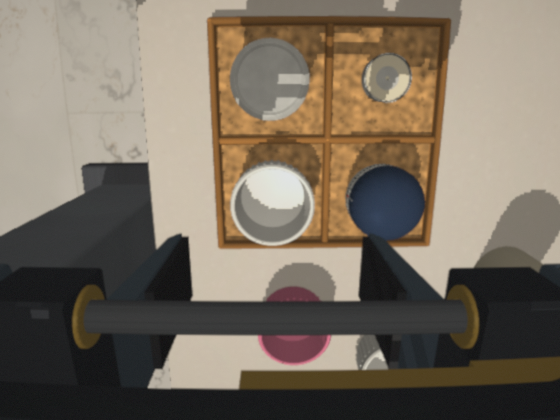

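Three things stand in the four-cell tray. Now the cup.

```bash
python3 -m jog '[{"tx":-2,"ty":119,"tz":303,"ax":26,"ay":0,"az":0,"fingers":88},{"tx":-2,"ty":119,"tz":303,"ax":26,"ay":0,"az":0,"fingers":88},{"tx":-2,"ty":119,"tz":303,"ax":26,"ay":0,"az":0,"fingers":88},{"tx":-2,"ty":119,"tz":303,"ax":26,"ay":0,"az":0,"fingers":88},{"tx":-2,"ty":119,"tz":303,"ax":26,"ay":0,"az":0,"fingers":88},{"tx":-2,"ty":119,"tz":303,"ax":26,"ay":0,"az":0,"fingers":88},{"tx":40,"ty":119,"tz":303,"ax":26,"ay":0,"az":0,"fingers":88},{"tx":40,"ty":119,"tz":303,"ax":26,"ay":0,"az":0,"fingers":88}]'
python3 -c "
from h import *
snap('wrist','w16');go(.5585,-.0168,.12,-26)"
```

```text
time: 21.6
tool_pos: [0.5523, -0.0168, 0.1196]
ee_rot: [[-0.008, 0.899, -0.438], [0.001, -0.438, -0.899], [-1.0, -0.008, 0.003]]
force: [0.3, -0.2, 0.2]
opening: 0.962
go t [ 1.5  4.1 -1.8] a [0.04 0.07 0.22] | now t=21.65 p=[ 0.5541 -0.0167  0.1215] open=88.2 F=[ 0.3 -0.1  0.1] q1=-0.05 q6=0.40
```

View pics/w16.png

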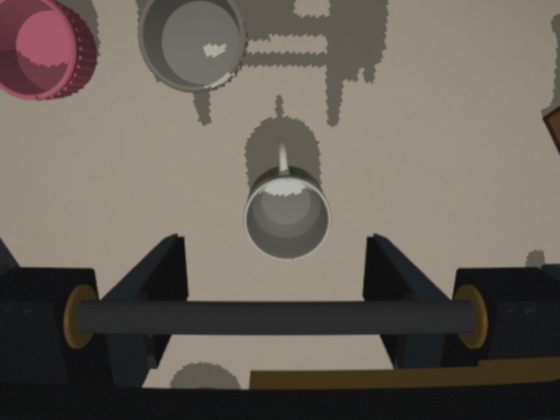

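Run:
```python
from h import *
c=load('w16');b=onz(c,287,213,.056);t=onz(c,281.5,141,.042);print(b,t,np.linalg.norm((t-b)[:2]),np.degrees(np.arctan2(*(t-b)[1::-1])))
go(b[0],b[1],.018,-26)
```

```text
[ 0.56251    -0.01264282  0.056     ] [0.57883674 0.0291776  0.042     ] 0.04489443095267697 68.67426591225703
go t [103.5   6.2  -7.5] a [0.04 0.07 0.22] | now t=21.65 p=[ 0.5541 -0.0167  0.1215] open=88.2 F=[ 0.3 -0.1  0.1] q1=-0.05 q6=0.40
```

```bash
python3 -m jog '[{"tx":20,"ty":0,"tz":0,"ax":-2,"ay":0,"az":0,"fingers":88},{"tx":20,"ty":0,"tz":0,"ax":-2,"ay":0,"az":0,"fingers":88},{"tx":20,"ty":0,"tz":0,"ax":-2,"ay":0,"az":0,"fingers":88}]'
python3 -c "
from h import *
snap('wrist','w17');go(.5595,-.016,.018,-24)"
```

```text
time: 22.02
tool_pos: [0.5562, -0.017, 0.104]
ee_rot: [[0.002, 0.914, -0.406], [0.0, -0.406, -0.914], [-1.0, 0.002, -0.001]]
force: [0.6, -0.1, 0.2]
opening: 0.967
go t [86.   2.3 -2.3] a [ 0.01 -0.06 -0.13] | now t=22.07 p=[ 0.5563 -0.0171  0.104 ] open=88.0 F=[-0.4  0.7  1. ] q1=-0.05 q6=0.37
```

View pics/w17.png

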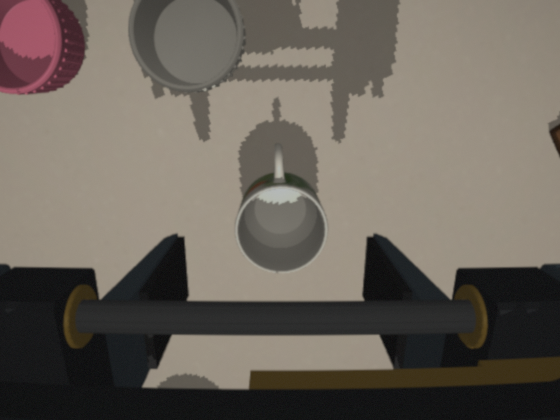

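Run:
```python
from h import *
c=load('w17');b=onz(c,281.5,223,.056);t=onz(c,278.5,146,.042);print(b,t,np.linalg.norm((t-b)[:2]),np.degrees(np.arctan2(*(t-b)[1::-1])))
go(b[0],b[1],.018,-24)
```

```text
[ 0.56269526 -0.01252109  0.056     ] [0.57937206 0.02936561 0.042     ] 0.04508449096342446 68.29047911185823
go t [86.1  3.8 -6.7] a [ 0.01 -0.06 -0.13] | now t=22.07 p=[ 0.5563 -0.0171  0.104 ] open=88.0 F=[-0.4  0.7  1. ] q1=-0.05 q6=0.37
```

```bash
python3 -m jog '[{"tx":45,"ty":3,"tz":-3,"ax":0,"ay":0,"az":0,"fingers":88},{"tx":84,"ty":3,"tz":-3,"ax":0,"ay":0,"az":0,"fingers":88},{"tx":86,"ty":3,"tz":-3,"ax":0,"ay":0,"az":0,"fingers":88},{"tx":86,"ty":3,"tz":-3,"ax":0,"ay":0,"az":0,"fingers":40},{"tx":86,"ty":3,"tz":-3,"ax":0,"ay":0,"az":0,"fingers":40},{"tx":86,"ty":3,"tz":-3,"ax":0,"ay":0,"az":0,"fingers":40},{"tx":86,"ty":3,"tz":-3,"ax":0,"ay":0,"az":0,"fingers":40},{"tx":86,"ty":3,"tz":-3,"ax":0,"ay":0,"az":0,"fingers":40}]' 18
python3 -m jog '[{"tx":-15,"ty":0,"tz":0,"ax":0,"ay":0,"az":0,"fingers":40},{"tx":-60,"ty":0,"tz":0,"ax":0,"ay":0,"az":0,"fingers":40},{"tx":-120,"ty":0,"tz":0,"ax":0,"ay":0,"az":0,"fingers":40},{"tx":-120,"ty":0,"tz":0,"ax":0,"ay":0,"az":0,"fingers":40}]'
python3 -c "
from h import *
go(.506,-.317,.138,-24);snap('wrist','w18')"
```

```text
time: 23.08
tool_pos: [0.56, -0.016, 0.0175]
ee_rot: [[0.002, 0.914, -0.407], [-0.0, -0.407, -0.914], [-1.0, 0.002, -0.001]]
force: [-0.5, -0.6, 4.8]
opening: 0.576
time: 23.58
tool_pos: [0.5627, -0.0161, 0.1421]
ee_rot: [[0.011, 0.913, -0.407], [-0.0, -0.407, -0.914], [-1.0, 0.01, -0.004]]
force: [0.8, 1.0, -2.6]
opening: 0.57
go t [  3.6  70.6 298. ] a [-0.   -0.24 -0.6 ] | now t=23.57 p=[ 0.5627 -0.0161  0.1421] open=52.0 F=[ 0.8  1.  -2.6] q1=-0.05 q6=0.37
```

View pics/w18.png

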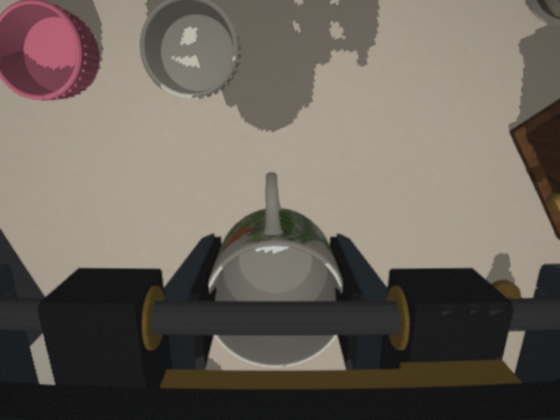

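```bash
python3 -m jog '[{"tx":0,"ty":71,"tz":304,"ax":0,"ay":0,"az":0,"fingers":40},{"tx":0,"ty":71,"tz":304,"ax":0,"ay":0,"az":0,"fingers":40},{"tx":0,"ty":71,"tz":304,"ax":0,"ay":0,"az":0,"fingers":40},{"tx":0,"ty":71,"tz":304,"ax":0,"ay":0,"az":0,"fingers":40},{"tx":0,"ty":71,"tz":304,"ax":0,"ay":0,"az":0,"fingers":40},{"tx":0,"ty":71,"tz":304,"ax":0,"ay":0,"az":0,"fingers":40},{"tx":0,"ty":71,"tz":304,"ax":0,"ay":0,"az":0,"fingers":40},{"tx":0,"ty":71,"tz":304,"ax":0,"ay":0,"az":0,"fingers":40}]'
python3 -c "
from h import *
go(.5015,-.3225,.028,-24);snap('wrist','w19');snap('top','t19')"
```

```text
time: 24.62
tool_pos: [0.5005, -0.3209, 0.1358]
ee_rot: [[-0.001, 0.914, -0.405], [0.001, -0.405, -0.914], [-1.0, -0.002, -0.001]]
force: [0.5, -0.6, -0.3]
opening: 0.573
go t [107.8   1.8   1.1] a [ 0.09 -0.04  0.11] | now t=24.62 p=[ 0.5005 -0.3209  0.1358] open=52.3 F=[ 0.5 -0.6 -0.3] q1=-0.59 q6=-0.17
```

View pics/w19.png

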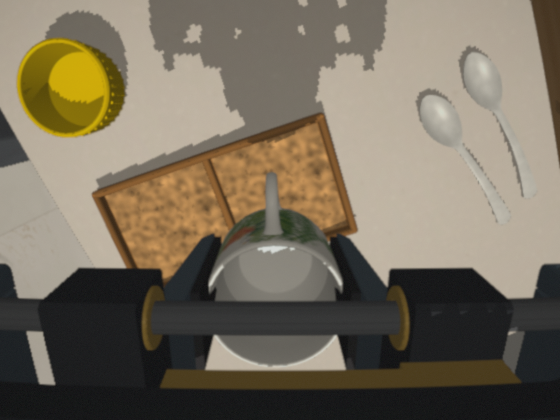

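Run:
```python
from h import *
crop('w19',85,100,365,280,2.8,'w19c')
```

```text
(no output)
```

View pics/w19c.png

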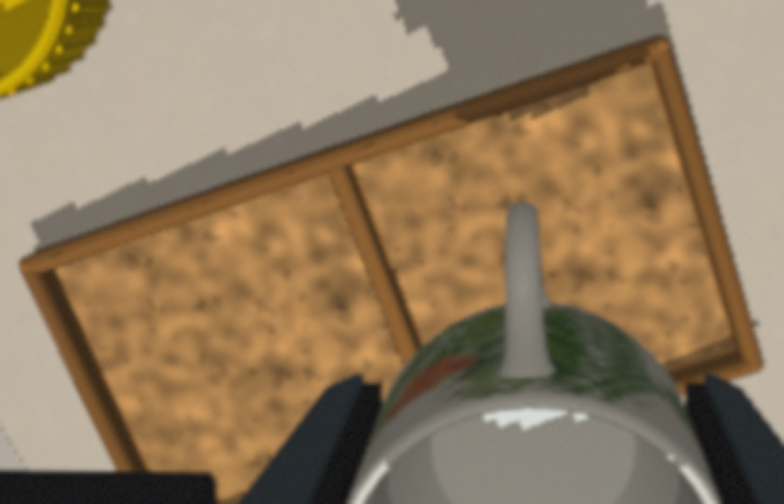

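Run:
```python
from h import *
c=load('w19');K=lambda x,y:un(85,100,2.8,x,y)
for z in (.015,.009):
    a=onz(c,*K(33,262),z);b=onz(c,*K(660,48),z);d=onz(c,*K(749,362),z);m=onz(c,*K(345,172),z-.002)
    ex=(b-a)/np.linalg.norm(b-a);ey=(b-d)/np.linalg.norm(b-d)
    print(z,'len',np.linalg.norm(b-a),np.linalg.norm(b-d),'yaw',np.degrees(np.arctan2(ex[1],ex[0])),np.degrees(np.arctan2(-ey[0],ey[1])))
    ctr=(a+b)/2-ey*.048; print('centre',(ctr).round(4),'alt',((a+d)/2).round(4),'div',m.round(4)); 
    print('far cell',(b+d)/2-ex*.048,(a-ey*.048+ex*.048))
```

```text
0.015 len 0.18827691044493183 0.0939821352613732 yaw -5.572599549388419 -5.972261356662931
centre [ 0.4599 -0.3121  0.015 ] alt [ 0.46   -0.3111  0.015 ] div [ 0.4655 -0.2694  0.013 ]
far cell [ 0.5059583  -0.31559745  0.015     ] [ 0.41401252 -0.30764018  0.015     ]
0.009 len 0.1921585508859663 0.09591973268690578 yaw -5.572599549388407 -5.972261356662928
centre [ 0.4585 -0.3124  0.009 ] alt [ 0.4585 -0.3124  0.009 ] div [ 0.4641 -0.2698  0.007 ]
far cell [ 0.5063842  -0.31706961  0.009     ] [ 0.41067592 -0.30777187  0.009     ]
```

```bash
python3 -m jog '[{"tx":40,"ty":3,"tz":4.5,"ax":0,"ay":0,"az":0,"fingers":40},{"tx":85,"ty":3,"tz":4.5,"ax":0,"ay":0,"az":0,"fingers":40},{"tx":102,"ty":3,"tz":4.5,"ax":0,"ay":0,"az":0,"fingers":40},{"tx":108,"ty":3,"tz":4.5,"ax":0,"ay":0,"az":0,"fingers":40},{"tx":108,"ty":3,"tz":4.5,"ax":0,"ay":0,"az":0,"fingers":40},{"tx":108,"ty":3,"tz":4.5,"ax":0,"ay":0,"az":0,"fingers":40}]'
```

```text
time: 25.48
tool_pos: [0.5025, -0.3285, 0.0301]
ee_rot: [[0.003, 0.914, -0.407], [-0.002, -0.407, -0.914], [-1.0, 0.003, 0.0]]
force: [-0.3, 0.3, -2.7]
opening: 0.573
```

```bash
python3 -m jog '[{"tx":4,"ty":0,"tz":-1,"ax":0,"ay":0,"az":0,"fingers":40},{"tx":6,"ty":0,"tz":-1,"ax":0,"ay":0,"az":0,"fingers":40},{"tx":6,"ty":0,"tz":-1,"ax":0,"ay":0,"az":0,"fingers":40}]'
```

```text
time: 25.85
tool_pos: [0.5021, -0.327, 0.0235]
ee_rot: [[0.001, 0.914, -0.407], [-0.0, -0.407, -0.914], [-1.0, 0.001, -0.0]]
force: [-1.4, 1.2, 5.3]
opening: 0.568
```

```bash
python3 -m jog '[{"tx":0,"ty":0,"tz":0,"ax":0,"ay":0,"az":0,"fingers":66},{"tx":0,"ty":0,"tz":0,"ax":0,"ay":0,"az":0,"fingers":66},{"tx":-5,"ty":0,"tz":0,"ax":0,"ay":0,"az":0,"fingers":68},{"tx":-50,"ty":0,"tz":0,"ax":0,"ay":0,"az":0,"fingers":80},{"tx":-110,"ty":0,"tz":0,"ax":0,"ay":0,"az":0,"fingers":88},{"tx":-140,"ty":0,"tz":0,"ax":0,"ay":0,"az":0,"fingers":88},{"tx":-140,"ty":0,"tz":0,"ax":0,"ay":0,"az":0,"fingers":88}]'
python3 -c "
from h import *
go(.5525,.1125,.16,90);go(.5525,.1125,.16,0);snap('wrist','w20')"
```

```text
time: 26.72
tool_pos: [0.5034, -0.3279, 0.1657]
ee_rot: [[0.006, 0.914, -0.407], [-0.004, -0.407, -0.914], [-1.0, 0.007, 0.001]]
force: [0.1, -0.3, -1.0]
opening: 0.965
go t [   4.3 -134.3 -422.4] a [66.   -0.16 -0.37] | now t=26.73 p=[ 0.5034 -0.3279  0.1657] open=88.0 F=[ 0.1 -0.3 -1. ] q1=-0.60 q6=-0.18
go t [   4.3 -134.3 -422.4] a [-24.     0.14  -0.36] | now t=26.73 p=[ 0.5034 -0.3279  0.1657] open=88.0 F=[ 0.1 -0.3 -1. ] q1=-0.60 q6=-0.18
```

View pics/w20.png

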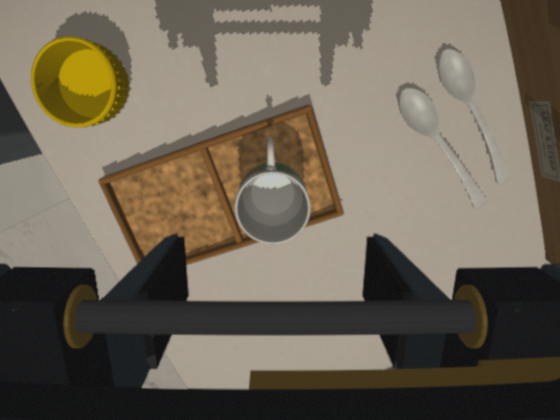

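```bash
python3 -m jog '[{"tx":0,"ty":-134,"tz":-422,"ax":66,"ay":0,"az":0,"fingers":88},{"tx":0,"ty":-134,"tz":-422,"ax":66,"ay":0,"az":0,"fingers":88},{"tx":0,"ty":-134,"tz":-422,"ax":66,"ay":0,"az":0,"fingers":88},{"tx":0,"ty":-134,"tz":-422,"ax":66,"ay":0,"az":0,"fingers":88},{"tx":0,"ty":-134,"tz":-422,"ax":66,"ay":0,"az":0,"fingers":88},{"tx":0,"ty":-134,"tz":-422,"ax":66,"ay":0,"az":0,"fingers":88},{"tx":0,"ty":-134,"tz":-422,"ax":66,"ay":0,"az":0,"fingers":88},{"tx":0,"ty":-134,"tz":-422,"ax":66,"ay":0,"az":0,"fingers":88}]'
python3 -m jog '[{"tx":0,"ty":0,"tz":0,"ax":0,"ay":0,"az":0,"fingers":88},{"tx":0,"ty":0,"tz":0,"ax":0,"ay":0,"az":0,"fingers":88}]'
python3 -c "
from h import *
go(.5525,.1125,.12,90);snap('wrist','w21')"
```

```text
time: 27.78
tool_pos: [0.5499, 0.1157, 0.1603]
ee_rot: [[-0.004, 0.002, -1.0], [-0.0, -1.0, -0.002], [-1.0, 0.0, 0.004]]
force: [0.2, -0.8, -0.9]
opening: 0.963
time: 28.02
tool_pos: [0.5502, 0.1123, 0.1611]
ee_rot: [[-0.003, 0.0, -1.0], [-0.001, -1.0, -0.0], [-1.0, 0.001, 0.003]]
force: [0.4, -0.2, 0.1]
opening: 0.965
go t [41.1 -0.2 -2.4] a [ 0.    0.17 -0.06] | now t=28.02 p=[0.5502 0.1123 0.1611] open=88.0 F=[ 0.4 -0.2  0.1] q1=0.18 q6=1.75
```

View pics/w21.png

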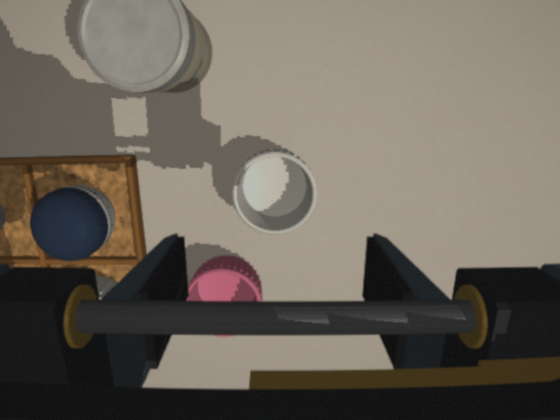

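Run:
```python
from h import *
c=load('w21');print(onz(c,275,192,.034),onz(c,275,192,.04),'tall',onz(c,133,38,.092))
b=onz(c,275,192,.034);go(b[0],b[1],.011,90)
```

```text
[0.55697932 0.11194249 0.034     ] [0.55845981 0.11194903 0.04      ] tall [0.66617126 0.19672506 0.092     ]
go t [ 1.505e+02 -1.000e-01 -6.900e+00] a [-0.05  0.13 -0.05] | now t=28.07 p=[0.5505 0.112  0.1615] open=88.2 F=[-0.1 -0.1 -0.4] q1=0.18 q6=1.75
```

```bash
python3 -m jog '[{"tx":50,"ty":0,"tz":-5,"ax":0,"ay":0,"az":0,"fingers":88},{"tx":100,"ty":0,"tz":-5,"ax":0,"ay":0,"az":0,"fingers":88},{"tx":135,"ty":0,"tz":-5,"ax":0,"ay":0,"az":0,"fingers":88},{"tx":144,"ty":0,"tz":-5,"ax":0,"ay":0,"az":0,"fingers":88},{"tx":144,"ty":0,"tz":-5,"ax":0,"ay":0,"az":0,"fingers":88}]'
python3 -m jog '[{"tx":0,"ty":0,"tz":0,"ax":0,"ay":0,"az":0,"fingers":50},{"tx":0,"ty":0,"tz":0,"ax":0,"ay":0,"az":0,"fingers":50},{"tx":0,"ty":0,"tz":0,"ax":0,"ay":0,"az":0,"fingers":50},{"tx":0,"ty":0,"tz":0,"ax":0,"ay":0,"az":0,"fingers":50}]' 22
python3 -m jog '[{"tx":-15,"ty":0,"tz":0,"ax":0,"ay":0,"az":0,"fingers":50},{"tx":-60,"ty":0,"tz":0,"ax":0,"ay":0,"az":0,"fingers":50},{"tx":-110,"ty":0,"tz":0,"ax":0,"ay":0,"az":0,"fingers":50},{"tx":-110,"ty":0,"tz":0,"ax":0,"ay":0,"az":0,"fingers":50},{"tx":-110,"ty":0,"tz":0,"ax":0,"ay":0,"az":0,"fingers":50}]'
python3 -c "
from h import *
go(.4107,-.3078,.125,85);snap('wrist','w22')"
```

```text
time: 28.7
tool_pos: [0.5565, 0.1123, 0.0189]
ee_rot: [[0.0, -0.001, -1.0], [0.0, -1.0, 0.001], [-1.0, -0.0, -0.0]]
force: [-0.3, 0.5, 0.9]
opening: 0.963
time: 29.2
tool_pos: [0.5569, 0.1132, 0.0199]
ee_rot: [[0.002, 0.0, -1.0], [0.0, -1.0, -0.0], [-1.0, -0.0, -0.002]]
force: [-1.1, -0.4, 5.5]
opening: 0.731
time: 29.82
tool_pos: [0.5552, 0.1129, 0.1282]
ee_rot: [[-0.001, 0.0, -1.0], [-0.0, -1.0, -0.0], [-1.0, 0.0, 0.001]]
force: [-0.6, -0.2, -2.1]
opening: 0.731
go t [  3.5 420.7 144.5] a [ 5.    0.08 -0.01] | now t=29.82 p=[0.5552 0.1129 0.1282] open=66.7 F=[-0.6 -0.2 -2.1] q1=0.18 q6=1.75
```

View pics/w22.png

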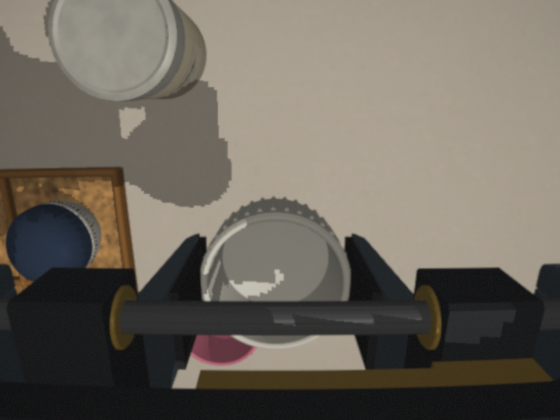

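```bash
python3 -m jog '[{"tx":0,"ty":420,"tz":144,"ax":5.5,"ay":0,"az":0,"fingers":50},{"tx":0,"ty":420,"tz":144,"ax":5.5,"ay":0,"az":0,"fingers":50},{"tx":0,"ty":420,"tz":144,"ax":5.5,"ay":0,"az":0,"fingers":50},{"tx":0,"ty":420,"tz":144,"ax":5.5,"ay":0,"az":0,"fingers":50},{"tx":0,"ty":420,"tz":144,"ax":5.5,"ay":0,"az":0,"fingers":50},{"tx":0,"ty":420,"tz":144,"ax":5.5,"ay":0,"az":0,"fingers":50},{"tx":0,"ty":420,"tz":144,"ax":5.5,"ay":0,"az":0,"fingers":50},{"tx":0,"ty":420,"tz":144,"ax":5.5,"ay":0,"az":0,"fingers":50}]'
python3 -m jog '[{"tx":0,"ty":0,"tz":0,"ax":0,"ay":0,"az":0,"fingers":50},{"tx":0,"ty":0,"tz":0,"ax":0,"ay":0,"az":0,"fingers":50},{"tx":0,"ty":0,"tz":0,"ax":0,"ay":0,"az":0,"fingers":50}]'
python3 -c "
from h import *
go(.4107,-.3078,.030,85);snap('wrist','w23')"
```

```text
time: 30.88
tool_pos: [0.41, -0.3097, 0.1269]
ee_rot: [[-0.003, -0.101, -0.995], [0.001, -0.995, 0.101], [-1.0, -0.001, 0.003]]
force: [-0.4, -0.7, -1.4]
opening: 0.734
time: 31.25
tool_pos: [0.4126, -0.3056, 0.1284]
ee_rot: [[-0.0, -0.094, -0.996], [0.001, -0.996, 0.094], [-1.0, -0.001, 0.0]]
force: [-0.5, -1.0, -0.9]
opening: 0.731
go t [98.4  2.4  1.6] a [-0.37  0.02  0.03] | now t=31.25 p=[ 0.4126 -0.3056  0.1284] open=66.7 F=[-0.5 -1.  -0.9] q1=-0.66 q6=1.00
```

View pics/w23.png

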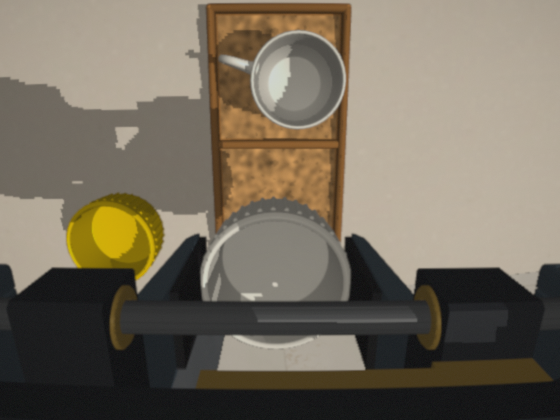

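Run:
```python
from h import *
c=load('w23');d=onz(c,281,144,.007);l=onz(c,215.5,175,.009);r=onz(c,342.5,175,.009);print(d,l,r,np.linalg.norm(l-r))
ex=np.array([.995,-.1,0]);print('cell',d-ex*.048,'rimmid',(l+r)/2)
b=onz(c,299,80,.05);print('cup axis',b)
```

```text
[ 0.45840548 -0.31468349  0.007     ] [ 0.43952284 -0.26155845  0.009     ] [ 0.43021649 -0.36040541  0.009     ] 0.0992840864262684
cell [ 0.41064548 -0.30988349  0.007     ] rimmid [ 0.43486967 -0.31098193  0.009     ]
cup axis [ 0.50233616 -0.3293912   0.05      ]
```

```bash
python3 -m jog '[{"tx":40,"ty":3,"tz":1.6,"ax":0,"ay":0,"az":0,"fingers":50},{"tx":80,"ty":3,"tz":1.6,"ax":0,"ay":0,"az":0,"fingers":50},{"tx":96,"ty":3,"tz":1.6,"ax":0,"ay":0,"az":0,"fingers":50},{"tx":98,"ty":3,"tz":1.6,"ax":0,"ay":0,"az":0,"fingers":50},{"tx":98,"ty":3,"tz":1.6,"ax":0,"ay":0,"az":0,"fingers":50},{"tx":98,"ty":3,"tz":1.6,"ax":0,"ay":0,"az":0,"fingers":50}]'
```

```text
time: 32.05
tool_pos: [0.411, -0.3102, 0.0317]
ee_rot: [[0.002, -0.096, -0.995], [-0.001, -0.995, 0.096], [-1.0, 0.001, -0.002]]
force: [-0.6, -0.1, -1.1]
opening: 0.734
```

```bash
python3 -m jog '[{"tx":3,"ty":-1,"tz":0,"ax":0,"ay":0,"az":0,"fingers":50},{"tx":5,"ty":-1,"tz":0,"ax":0,"ay":0,"az":0,"fingers":50},{"tx":6,"ty":-1,"tz":0,"ax":0,"ay":0,"az":0,"fingers":50},{"tx":6,"ty":-1,"tz":0,"ax":0,"ay":0,"az":0,"fingers":50}]'
```

```text
time: 32.55
tool_pos: [0.4104, -0.3088, 0.0259]
ee_rot: [[0.0, -0.096, -0.995], [-0.0, -0.995, 0.096], [-1.0, 0.0, -0.0]]
force: [-2.3, 2.6, 9.0]
opening: 0.734
```

Contact (9 N). Release and back off.

```bash
python3 -m jog '[{"tx":0,"ty":0,"tz":0,"ax":0,"ay":0,"az":0,"fingers":76},{"tx":0,"ty":0,"tz":0,"ax":0,"ay":0,"az":0,"fingers":76},{"tx":-6,"ty":0,"tz":0,"ax":0,"ay":0,"az":0,"fingers":77},{"tx":-50,"ty":0,"tz":0,"ax":0,"ay":0,"az":0,"fingers":82},{"tx":-110,"ty":0,"tz":0,"ax":0,"ay":0,"az":0,"fingers":84},{"tx":-170,"ty":0,"tz":0,"ax":0,"ay":0,"az":0,"fingers":84},{"tx":-190,"ty":0,"tz":30,"ax":0,"ay":0,"az":0,"fingers":84},{"tx":-190,"ty":0,"tz":60,"ax":0,"ay":0,"az":0,"fingers":84}]'
python3 -c "
from h import *
snap('wrist','w24');snap('top','t24');snap('side','s24');crop('top',0,0,1,1,1,'x') if 0 else None
crop('t24',115,130,425,300,2.5,'t24c');crop('s24',195,150,395,330,3.3,'s24c')"
```

```text
time: 33.55
tool_pos: [0.351, -0.3038, 0.217]
ee_rot: [[0.004, -0.095, -0.995], [-0.004, -0.995, 0.095], [-1.0, 0.003, -0.004]]
force: [-0.6, -0.9, -0.9]
opening: 0.923
```

View pics/w24.png

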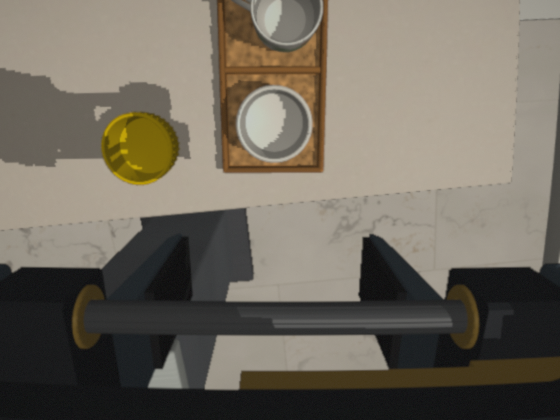

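View pics/t24c.png

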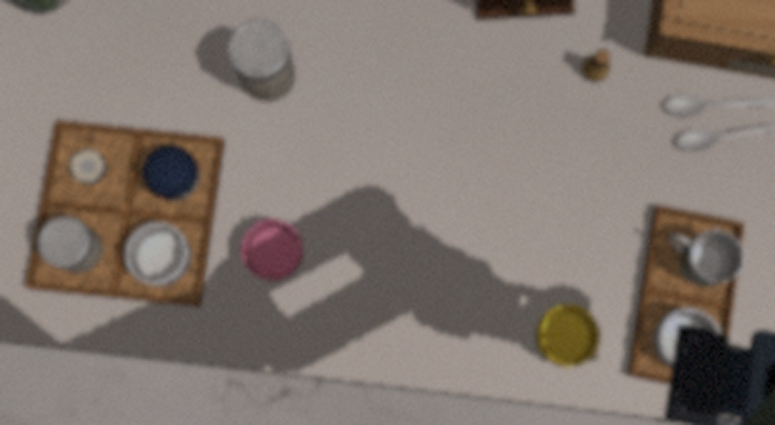

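View pics/s24c.png

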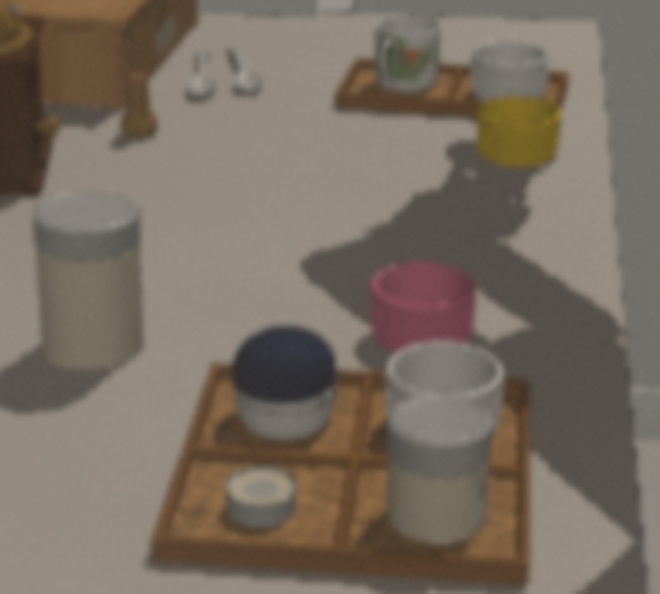

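```bash
python3 -c "
from h import *
print(read_state()['time'],close_job())"
```

```text
the job is handed in; nothing more can be done
33.7 None
```

The job is handed in at 33.7 s, with everything placed as asked.

- **Four-cell tray:** the short tin, the kitchen timer and the front ramekin each have their own cell, with the tealight still in its place.
- **Two-cell tray:** the espresso cup is in the far cell and the back ramekin in the near cell.

**Last checks:** the final top, side and wrist pictures show each thing upright in its own cell. The tealight, taller tin and pink and yellow look-alikes were not touched, and the gripper was clear of everything.

**What disagreed:**
- **Heights:** most camera heights came out about 6 mm below the stated ones, some by more or less. I therefore set each placing height from the height at which I had gripped that thing, plus the 6 mm cell floor. The wrist force showed light contact, 9 N at most, for all but the timer, which showed no clear contact and was released at its worked-out floor height.
- **Timer grip:** the first grip was too high on the dome and pushed the gripper up about 3 mm. I opened, went lower and gripped again before lifting.

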